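# Free the seized hinge pin of the stove door

### The arm

A 6-joint arm with a two-finger parallel gripper is mounted at the origin on the work surface. World frame = base frame: x ahead of the robot, y to its left, z up, the work surface at z = 0. Lengths are in mm, angles in rad, forces in N, time in s.
With the tool pointing down it reaches from about 350 to 775 mm from the base axis. Payload 7.3 kg.
Tool frame: the origin (TCP) lies at the very end of the fingers, on their centre line; the grasp point (between the pads) lies bot.grip_point_offset behind it (bot.grip_point_offset is the distance from the TCP to the grasp point, in mm); z points along the fingers, y is the line along which they close (so a half turn about z gives the same grasp; the last joint's range is limited). The gripper opens to 92 mm and grips with 3 to 60 N. Pads are 19 mm wide; open, the fingers measure 130 mm over their backs; the gripper's body (75 mm by 190 mm) begins 47 mm behind the grasp point.
Start: joints at [1.087, 0.342, 1.524, -0, 1.275, -0.146], TCP at [173.979, 495.357, 202.341] pointing down, gripper open.
Joint ranges: [-2.53, 2.53], [-0.77, 2.02], [0.04, 2.7], [-1, 4.14], [0.28, 2.66], [-3.11, 3.11]. Speed limits (rad/s): [2.57, 2.57, 3.14, 3.14, 3.14, 3.14].

### API

Orientations are given as [roll, pitch, yaw] about the fixed x, y, z axes, in that order (R = Rz(yaw) Ry(pitch) Rx(roll)).
In Python, from plant import bot gives the robot as it stands. The module is installed in compiled form; this text tells all that it offers.
- The arm moves only by the tool carry_out, never from a script. Its argument "plan" is a list of rows, each an object of numbers: "tx", "ty", "tz": the shift along the world's x, y, z in mm; "rx", "ry", "rz": the turn, a rotation vector about the world's x, y, z in rad. A call has 1 to 12 rows; each row shifts and turns the commanded pose from where the row before left it; what a row does not reach is not made up. A row lasts 1/10 s, in which the tool goes at most 50 mm and 8.59 degrees, less where a joint would pass 70% of its speed; a pose out of reach is approached as far as the arm can. A call with a gripper value outside its range is refused whole. "gripper" is the closure, from 0 (fully open) to 1 (shut), set as the call begins (left out, the last holds). The fingers move at their own pace and stop on an object; the grip force is fixed at half the most. Time passes only in rows, so rows that do not move let the fingers close. It gives the time, the measured TCP pose, the force, the opening and the grip force at its end, in the units of the state.
- bot.get_obs(): the state, without advancing time (a new reading comes with each control period).
- bot.capture(name): name is "scene" or "side" or "wrist"; returns the picture (420x560x3 uint8, red, green, blue); there is no depth.
- bot.camera_model(name): a dict with "camera_matrix" (3x3 intrinsics, pixels), "dist" ([k1, k2, p1, p2, k3] as OpenCV has them; the pictures are not rectified), "R" (3x3) and "t" (3): a world point X has camera coordinates R X + t. Camera axes: x right, y down, z forward; pixel columns grow to the right and rows downward; lengths in mm; the calibration is good to about 2 mm. A picture is of the moment at which its call begins: read the wrist's pose just before it. camera_model takes no time and is no camera call; for the wrist camera it gives the pose at the moment of the call.
- bot.close_job(): hands the job in; it is judged then, once.
The state is a dict: "time": time; "joint_positions": joint angles; "dq": joint speeds; "tau": joint torques, N m; "tool_pos": TCP position; "tcp_rot": TCP orientation; "contact_force": force on the tool from outside, world axes, zero at the start; "moment": the same for the moment, N m; "grip_width": finger opening in mm; "finger_force": force on a finger pad.
Only numpy, scipy, OpenCV 4.12 (cv2) and the standard library are available. Lean on these libraries where they do the work, as an engineer would, in place of code of your own. Each camera call takes 0.05 s, during which the arm holds its last target. There are 200 camera calls.

### The job

The hinge pin of the stove door is rusted in. Push it with the punch through the open end of the hinge until more than half of the pin stands out at the other end, pressing steadily and never ramming the hinge; lay the punch down on the table clear of the hinge, then draw the pin right out and put it in the parts tin. Leave the candle, the oil can, the remote and the tin where they are and do not knock the door.

Things in the scene. Friction and masses are not known exactly. Their poses are not given: they have to be found in the camera images.
- door: Black cast-iron stove door, glass pane, brass trim, 260 x 335 mm, lying fixed on two battens. Origin: on the table under the middle of the hinge barrel. Own x points from barrel to door: its frame starts 40 mm from the barrel's axis, runs from y -292 to +42 mm beside the barrel, top 46 mm above the table (latch handle on the far edge: 76 mm). The barrel lies level along own y.
- mouth (a point): Centre of the bore's open end, on the -y end face of the hinge barrel (25 mm outer diameter, 74 mm long, axis 46 mm above the table, straight through bore of 13 mm). Same axes as the door: the punch goes in here along +y. The pin's near end sits about 2 mm inside.
- exit (a point): Centre of the bore at the barrel's other (+y) end face, where the pin comes out; the pin's far end is about flush with it at the start, so there is nothing to hold. Free table beyond it. A 22 mm wide bracket sticks out 51 mm to the door's -x from the middle of the barrel, from 5 to 50 mm above the table.
- pin: Plain steel hinge pin, 12 mm diameter, 71 mm long, 63 g, in the bore along its own y; origin at its centre; may turn about its axis. Tight: only a steady push of about 12 to 21 N moves it, differing each time, so hold the punch firmly. When the punch's nose is fully in, the pin stands out about 53 mm, its last 20 mm still gripped; pulling it then takes 6 to 11 N at first.
- punch_shank (a point): Middle of the punch's hexagonal shank (14 mm across flats, 90 mm long): where to hold it. Steel punch, 0.12 to 0.19 kg, lying on a flat of the hexagon, axis 7 mm above the table. Own x runs from the shank to the nose.
- punch_tip (a point): Tip of the punch's nose, 101 mm from the shank's middle along own x. The nose is an 11 mm round rod, 52 mm long, with a 1.3 mm chamfer at the tip; a 4 mm cone joins it to the shank. Cone and shank are too thick for the bore, so the nose goes about 55 mm deep at most.
- tin: Shallow open aluminium tin, 140 x 110 mm (x by y), 26 mm high, walls and floor 3 mm, standing loose on the table (0.4 kg); origin under its centre.
- candle: White pillar candle standing on the table, 68 mm diameter, 115 mm high; origin at its underside. Leave it alone.
- oil_can: Blue and yellow spray can with a red cap, 54 mm diameter, 164 mm high; origin at its underside. Leave it alone.
- remote: Small black television remote lying on the table, 130 x 38 x 16 mm, long along its x; origin under its centre. Leave it alone.
Things that resemble listed ones, but are neither listed nor needed, are in the scene too. Of the things that look like the tin, take the one that is farthest to the robot's left at the start. What is shaped like the part that bears punch_shank but red is not meant.

How it is judged (in metres and radians):
On the way, in this order (a step that is already met when the one before it is completed fails the run):
1. the punch, in the bore, has pushed the pin at least 35 mm towards the exit (y of pin in the frame of door above 0.035 m and y of punch_tip in the frame of mouth above 0.025 m and distance between punch_tip and pin below 0.045 m), for 0.1 s.
2. the punch lies on the table clear of the hinge, let go, the pin still in the hinge (height (world z) of each of punch_shank, punch_tip below 0.015 m and contact force between punch and the fingers below 0.1 N and horizontal distance between pin and exit below 0.035 m), for 0.2 s.
At the end, for the whole second after the job is handed in: The pin lies at rest inside the tin (its centre within the tin's walls and less than 30 mm above the table), and the punch lies flat on the table with its tip more than 30 mm from the hinge's open end (x of pin in the frame of tin between -0.067 and 0.067 m and y of pin in the frame of tin between -0.052 and 0.052 m and z of pin in the frame of tin below 0.03 m and linear speed of pin below 0.03 m/s and height (world z) of each of punch_shank, punch_tip below 0.015 m and horizontal distance between punch_tip and mouth above 0.03 m); the robot touches nothing.
It fails at once if the punch rams the hinge or the door (over 50 N) (contact force between punch and door above 50 N).
It fails at once if the robot knocks the door (over 20 N) (contact force between any of the arm, the fingers and door above 20 N).
It fails at once if the candle, the oil can, the remote or the tin is shifted (over 20 mm) or tipped over (distance of any of candle, oil_can, remote, tin from where it was at the start of the episode above 0.02 m or angle between any of candle, oil_can's own z axis and vertical above 0.3 rad).
It also fails if it takes over 61 s, if anything falls off the work surface, if the arm or the gripper's body presses on something with over 40 N, if the wrist force passes 120 N, or if a joint passes its speed limit or range.

## Working session

There is one attempt and no reset: what is moved stays moved. The work goes in short steps, Python scripts to look and compute and a tool call to move; the robot and the scene stay as the last step left them, time stands still between calls to the robot, and variables do not carry over. Pictures are saved under pics/ and viewed, at most 10 in all, crops included, and the job is handed in when it is done.

Besides the shell and the picture viewer there is one more tool, called after "Call:" as name([rows], argument=value, ...), one row to a line, values as JSON. carry_out: Moves the arm, as the interface text tells. Its arguments: {"type":"object","properties":{"plan":{"type":"array"},"gripper":{"type":"number"}},"required":["plan"]}

```bash
mkdir -p pics
python3 - <<'E'
from plant import bot
import cv2
o=bot.get_obs(); print(o['tool_pos'],o['tcp_rot'],o['time'],bot.grip_point_offset)
for n in('scene','side'):
    cv2.imwrite(f'pics/{n}0.png',cv2.resize(bot.capture(n)[:,:,::-1],(800,600),interpolation=cv2.INTER_CUBIC))
    m=bot.camera_model(n); print(n,m)
E
```

```text
[173.78286313 494.92242629 201.6472313 ] [-3.14008956e+00 -1.93974760e-04  2.80370963e+00] 0.0 18.8
scene {'camera_matrix': array([[396.84514711,   0.        , 284.29740795],
       [  0.        , 396.84514711, 217.11102295],
       [  0.        ,   0.        ,   1.        ]]), 'dist': array([0.02002458, 0.        , 0.        , 0.        , 0.        ]), 'R': array([[ 0.70998335,  0.70412253, -0.01162304],
       [ 0.40498661, -0.42174882, -0.81124212],
       [-0.57611586,  0.57126122, -0.58459484]]), 't': array([-256.34386201, -166.98809701, 1317.10032781])}
side {'camera_matrix': array([[453.87232846,   0.        , 271.21462105],
       [  0.        , 453.87232846, 211.58645666],
       [  0.        ,   0.        ,   1.        ]]), 'dist': array([-0.07830731,  0.        ,  0.        ,  0.        ,  0.        ]), 'R': array([[ 0.99572211, -0.09048015, -0.01873001],
       [-0.05755996, -0.4488401 , -0.89175637],
       [ 0.07227947,  0.88901963, -0.45212804]]), 't': array([-447.86336566,   60.88316351, 1159.44609451])}
```

View pics/scene0.png

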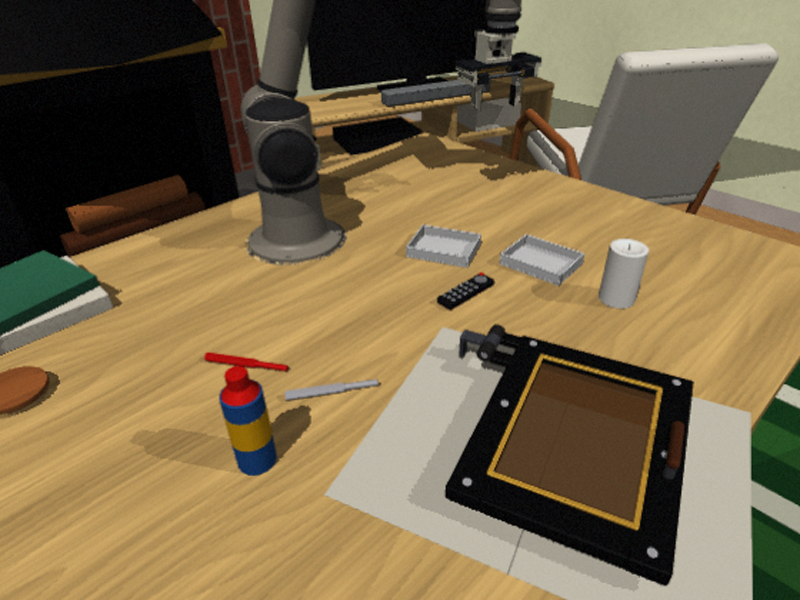

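View pics/side0.png

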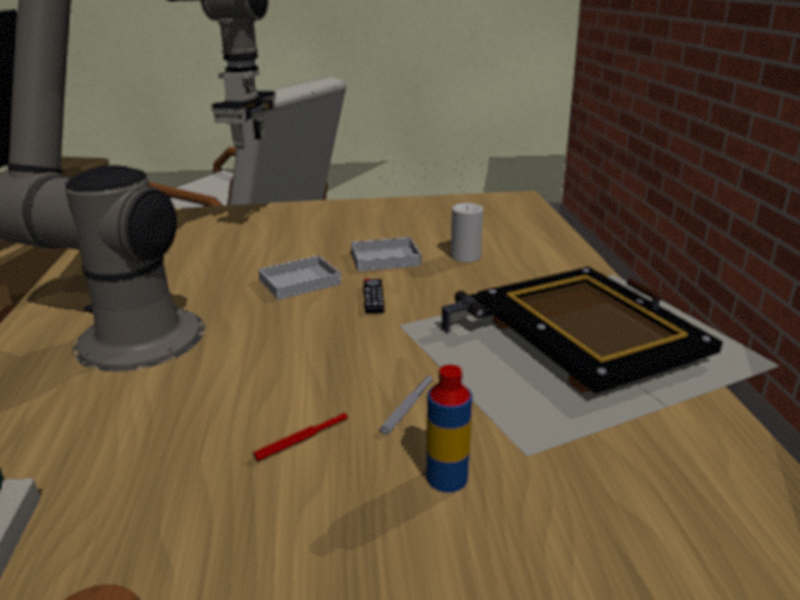

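The scene view shows two tins, at (444,245) and (541,259). The grey punch runs from its shank end (286,396) to its tip (379,383), with a red lookalike at (247,362). The hinge barrel is near (490,345) and the door's barrel-side edge runs from about (520,338) to (450,490). In the side view the tins are at (300,277) and (385,254), and the punch runs (385,430)–(430,379).

```bash
cat > h.py <<'E'
from plant import bot
import cv2, numpy as np
def plane(n,px,z,s=800/560,m=None):
    m=m or bot.camera_model(n); p=np.array(px,float).reshape(-1,1,2)
    p=(p+.5)/s-.5
    u=cv2.undistortPoints(p,m['camera_matrix'],np.array(m['dist']))[:,0]
    d=np.c_[u,np.ones(len(u))]@m['R']; c=-m['R'].T@m['t']
    return (c+d*((z-c[2])/d[:,2])[:,None])[:,:2]
def proj(n,X,m=None):
    m=m or bot.camera_model(n)
    return cv2.projectPoints(np.array(X,float).reshape(-1,1,3),cv2.Rodrigues(m['R'])[0],m['t'],m['camera_matrix'],np.array(m['dist']))[0][:,0]
E
python3 - <<'E'
from h import *
np.set_printoptions(precision=1,suppress=True)
print('punch scene',plane('scene',[(286,396),(379,383)],7),'side',plane('side',[(385,430),(430,379)],7))
print('tins scene',plane('scene',[(444,245),(541,259)],13),'side',plane('side',[(300,277),(385,254)],13))
print('door scene',plane('scene',[(512,336),(450,490),(667,575),(692,380)],46))
print('side',plane('side',[(475,292),(602,384),(720,345),(587,269)],46))
print('candle',plane('scene',[(619,300)],0),plane('side',[(466,257)],0),'can',plane('scene',[(255,466)],0),plane('side',[(447,482)],0),'remote',plane('scene',[(467,291)],10))
a=bot.capture('scene'); b=bot.capture('side')
A=cv2.resize(a[205:285,300:380,::-1],(400,400),interpolation=cv2.INTER_CUBIC)
B=cv2.resize(b[190:250,290:350,::-1],(400,400),interpolation=cv2.INTER_CUBIC)
cv2.imwrite('pics/crop.png',np.hstack([A,B]))
E
```

```text
punch scene [[ 418.4 -324.6]
 [ 501.4 -203.6]] side [[ 416.6 -325.8]
 [ 497.3 -207.4]]
tins scene [[284.5 196. ]
 [473.6 292.1]] side [[284.6 191.2]
 [470.5 290.4]]
door scene [[ 608.7   -0.5]
 [ 734.8 -300.2]
 [ 969.  -219.6]
 [ 863.4   98.7]]
side [[ 612.7    8.6]
 [ 730.1 -308.8]
 [ 958.5 -228.7]
 [ 854.4   82.3]]
candle [[658.7 284.2]] [[652.1 279.8]] can [[ 494.2 -431.4]] [[ 485.8 -430.7]] remote [[436.   93.7]]
```

View pics/crop.png

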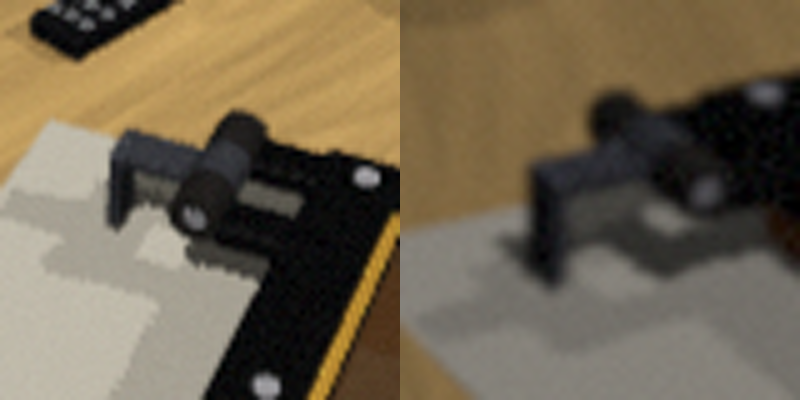

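The crop shows the barrel with the grey pin end in its mouth: crop left (193,217), right (705,190). The mouth faces the cameras and the bracket lies to its left. The tin meant is at scene (541,259), world about (472,291). It is farthest left because the other one, at (444,245), has y≈194. The punch meant is the grey one, since the other is red.

Run:
```python
from h import *
from scipy.spatial.transform import Rotation as Ro
np.set_printoptions(precision=2,suppress=True)
print('mouth',plane('scene',[(300+193/5,205+217/5)],46,1),plane('side',[(290+305/6.667,190+190/6.667)],46,1))
o=bot.get_obs(); m=bot.camera_model('wrist'); R=Ro.from_euler('xyz',o['tcp_rot']).as_matrix()
c=-m['R'].T@m['t']; print('cam in tool',R.T@(c-o['tool_pos'])); print('cam axes in tool (rows)',m['R']@R); print(m['camera_matrix'],m['dist'])
```

```text
mouth [[605.75 -71.03]] [[604.22 -71.26]]
cam in tool [  70.84    0.47 -182.6 ]
cam axes in tool (rows) [[ 0.    1.    0.  ]
 [-0.96  0.   -0.26]
 [-0.26 -0.    0.96]]
[[365.79   0.   275.84]
 [  0.   365.79 205.06]
 [  0.     0.     1.  ]] [-0.05  0.    0.    0.    0.  ]
```

Call:
carry_out([
  {"tx":21,"ty":-27,"tz":-2.5,"rz":-0.043},
  {"tx":21,"ty":-27,"tz":-2.5,"rz":-0.043},
  {"tx":21,"ty":-27,"tz":-2.5,"rz":-0.043},
  {"tx":21,"ty":-27,"tz":-2.5,"rz":-0.043},
  {"tx":21,"ty":-27,"tz":-2.5,"rz":-0.043},
  {"tx":21,"ty":-27,"tz":-2.5,"rz":-0.043},
  {"tx":21,"ty":-27,"tz":-2.5,"rz":-0.043},
  {"tx":21,"ty":-27,"tz":-2.5,"rz":-0.043},
  {"tx":21,"ty":-27,"tz":-2.5,"rz":-0.043},
  {"tx":21,"ty":-27,"tz":-2.5,"rz":-0.043},
])

```text
invalid input at $.plan[0]: expected keys tx, ty, tz, rx, ry, rz
```

Call:
carry_out([
  {"tx":21,"ty":-27,"tz":-2.5,"rz":-0.043},
  {"tx":21,"ty":-27,"tz":-2.5,"rz":-0.043},
  {"tx":21,"ty":-27,"tz":-2.5,"rz":-0.043},
  {"tx":21,"ty":-27,"tz":-2.5,"rz":-0.043},
  {"tx":21,"ty":-27,"tz":-2.5,"rz":-0.043},
  {"tx":21,"ty":-27,"tz":-2.5,"rz":-0.043},
  {"tx":21,"ty":-27,"tz":-2.5,"rz":-0.043},
  {"tx":21,"ty":-27,"tz":-2.5,"rz":-0.043},
  {"tx":15,"ty":-27,"tz":-2.5,"rz":-0.043},
  {"tx":15,"ty":-27,"tz":-2.5,"rz":-0.043},
  {},
  {},
])

```text
invalid input at $.plan[0]: expected keys tx, ty, tz, rx, ry, rz
```

Run:
```python
from h import *
import pickle
o=bot.get_obs(); m=bot.camera_model('wrist'); a=bot.capture('wrist')
print(o['tool_pos'],o['tcp_rot'],o['time'])
pickle.dump((m,a),open('w1.pkl','wb'))
cv2.imwrite('pics/w1.png',cv2.resize(a[:,:,::-1],(800,600),interpolation=cv2.INTER_CUBIC))
```

```text
[173.85273963 495.10011064 201.90702777] [-3.14066580e+00 -1.42648589e-04  2.80374765e+00] 0.2
```

View pics/w1.png

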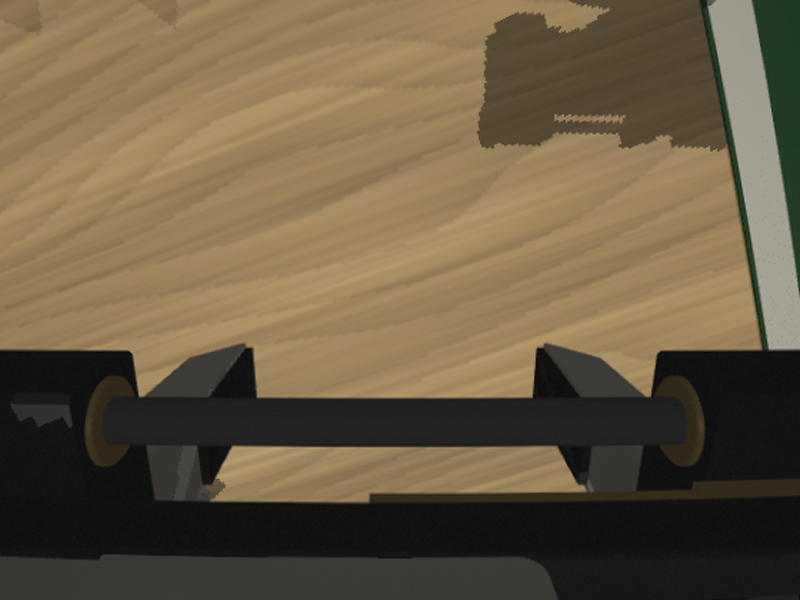

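The wrist view was taken at the start pose because the move was refused (all six keys are required). It shows only table: the gripper hides rows below about 350, so a target must lie ahead in tool +x.

Call:
carry_out([
  {"tx":20,"ty":-27.5,"tz":-2,"rx":0,"ry":0,"rz":-0.039},
  {"tx":20,"ty":-27.5,"tz":-2,"rx":0,"ry":0,"rz":-0.039},
  {"tx":20,"ty":-27.5,"tz":-2,"rx":0,"ry":0,"rz":-0.039},
  {"tx":20,"ty":-27.5,"tz":-2,"rx":0,"ry":0,"rz":-0.039},
  {"tx":20,"ty":-27.5,"tz":-2,"rx":0,"ry":0,"rz":-0.039},
  {"tx":20,"ty":-27.5,"tz":-2,"rx":0,"ry":0,"rz":-0.039},
  {"tx":20,"ty":-27.5,"tz":-2,"rx":0,"ry":0,"rz":-0.039},
  {"tx":20,"ty":-27.5,"tz":-2,"rx":0,"ry":0,"rz":-0.039},
  {"tx":20,"ty":-27.5,"tz":-2,"rx":0,"ry":0,"rz":-0.039},
  {"tx":20,"ty":-27.5,"tz":-2,"rx":0,"ry":0,"rz":-0.039},
  {"tx":20,"ty":-27.5,"tz":-2,"rx":0,"ry":0,"rz":-0.039},
])

```text
time: 1.35
tool_pos: [394.6, 191.6, 180.3]
tcp_rot: [3.141, 0.0, 2.373]
contact_force: [1.2, 0.2, -0.2]
grip_width: 91.5
finger_force: 0.0
```

Call:
carry_out([
  {"tx":20,"ty":-27.5,"tz":-2,"rx":0,"ry":0,"rz":-0.039},
  {"tx":20,"ty":-27.5,"tz":-2,"rx":0,"ry":0,"rz":-0.039},
  {"tx":20,"ty":-27.5,"tz":-2,"rx":0,"ry":0,"rz":-0.039},
  {"tx":20,"ty":-27.5,"tz":-2,"rx":0,"ry":0,"rz":-0.039},
  {"tx":20,"ty":-27.5,"tz":-2,"rx":0,"ry":0,"rz":-0.039},
  {"tx":20,"ty":-27.5,"tz":-2,"rx":0,"ry":0,"rz":-0.039},
  {"tx":20,"ty":-27.5,"tz":-2,"rx":0,"ry":0,"rz":-0.039},
  {"tx":20,"ty":-27.5,"tz":-2,"rx":0,"ry":0,"rz":-0.039},
  {"tx":20,"ty":-27.5,"tz":-2,"rx":0,"ry":0,"rz":-0.039},
  {"tx":20,"ty":-27.5,"tz":-2,"rx":0,"ry":0,"rz":-0.039},
  {"tx":20,"ty":-27.5,"tz":-2,"rx":0,"ry":0,"rz":-0.039},
  {"tx":0,"ty":0,"tz":0,"rx":0,"ry":0,"rz":0},
])

```text
time: 2.55
tool_pos: [615.4, -113.2, 157.1]
tcp_rot: [-3.141, 0.001, 1.942]
contact_force: [0.0, 0.5, 0.1]
grip_width: 91.7
finger_force: 0.0
```

Run:
```python
from h import *
import pickle
o=bot.get_obs(); m=bot.camera_model('wrist'); a=bot.capture('wrist')
print(o['tool_pos'],o['tcp_rot'],o['time'])
pickle.dump((m,a),open('w1.pkl','wb'))
cv2.imwrite('pics/w2.png',cv2.resize(a[:,:,::-1],(800,600),interpolation=cv2.INTER_CUBIC))
```

```text
[ 615.36681236 -113.18104312  157.13351517] [-3.14142717e+00  9.64854113e-04  1.94164559e+00] 2.55
```

View pics/w2.png

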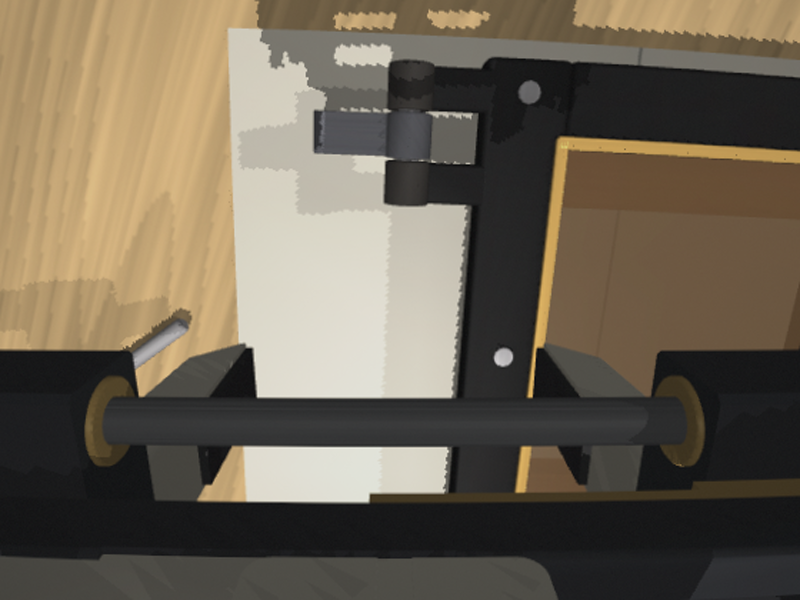

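The wrist view shows the barrel from (412,62), the exit end, to (406,204), the mouth end. The brass trim's left edge runs (557,138)–(517,492) and gives the door's direction. The punch's nose tip is at (186,320).

Run:
```python
from h import *
import pickle
m,a=pickle.load(open('w1.pkl','rb')); a=a.astype(float); s=1/1.42857
np.set_printoptions(precision=1,suppress=True)
def line(P,z):
    W=plane('wrist',P,z,1,m); d=np.polyfit(W[:,1],W[:,0],1); r=W[:,0]-np.polyval(d,W[:,1]); k=abs(r)<1.5
    d=np.polyfit(W[k,1],W[k,0],1); return d,np.degrees(np.arctan2(1,d[0])),np.std(W[k,0]-np.polyval(d,W[k,1])),k.sum()
sat=a[:,:,0]-a[:,:,2]
P=[]
for r in range(105,340):
    if 275<r<315: continue
    c0=int(390-(r-97)*28/248); g=sat[r,c0-14:c0+10]; k=np.argmax(g>60)
    if g[k]>60 and k>0: P.append((c0-14+k-1+(60-g[k-1])/(g[k]-g[k-1]),r))
print('trim',line(P,46))
gr=a.mean(2); L=[];Rr=[]
for r in list(range(46,73))+list(range(115,140)):
    row=gr[r]; l=272+np.argmin(np.diff(row[264:280]))-8+.5; L.append((l,r))
for r in list(range(82,106)):
    row=gr[r]; Rr.append((294+np.argmin(row[294:310]*0-np.diff(row[294:311]))+.5,r))
print(np.array(L)[::6],np.array(Rr)[::4])
print('L',line(L,46)); print('R',line(Rr,46))
for r in (48,60,125,135): print(r,gr[r,262:316:2].astype(int))
for c in (282,288,294): print(c,gr[36:52,c].astype(int),gr[136:150,c].astype(int))
```

```text
trim (array([ -0.3, 666.6]), np.float64(108.92463386657515), np.float64(0.0521012607177587), np.int64(196))
[[271.5  46. ]
 [271.5  52. ]
 [271.5  58. ]
 [270.5  64. ]
 [270.5  70. ]
 [269.5 118. ]
 [268.5 124. ]
 [268.5 130. ]
 [268.5 136. ]] [[304.5  82. ]
 [302.5  86. ]
 [301.5  90. ]
 [301.5  94. ]
 [301.5  98. ]
 [301.5 102. ]]
L (array([ -0.3, 568.5]), np.float64(108.91334224421084), np.float64(0.24026766957062762), np.int64(52))
R (array([ -0.3, 595.4]), np.float64(107.31560561151981), np.float64(0.41910836245278155), np.int64(24))
48 [118 118 119 119 119  52  35  40  42  45  47  51  54  58  59  58  56  55
  53  49  44  31  26  26  25  24  24]
60 [118 118 118 118 118  25  27  25  29  30  32  36  35  37  39  38  38  36
  36  34  33  34  34  28  24  34  34]
125 [185 185 186 161  34  39  44  45  48  51  54  58  59  58  56  54  52  47
  44  34  36  37  35  33  35  35  34]
135 [186 186 186 139  36  42  45  48  51  53  55  57  57  55  54  52  51  45
  41  38  39  40  39  38  37  36  36]
282 [119 120 119 119 119  92  48  34  45  49  47  47  47  48  48  49] [ 55  54  55  55  54  55  55  69 135 188 188 188 188 188]
288 [119 119 119 120 119 103  60  50  56  57  58  57  58  57  57  58] [ 56  56  56  55  55  54  54  55 125 188 188 188 188 189]
294 [119 119 119 119 120 119  80  53  54  56  57  57  56  56  56  56] [ 49  50  48  49  49  48  47  63 132 188 188 188 189 189]
```

Run:
```python
from h import *
import pickle
from scipy.optimize import brentq
m,a=pickle.load(open('w1.pkl','rb')); gr=a.astype(float).mean(2)
np.set_printoptions(precision=2,suppress=True)
y=np.array([np.cos(np.radians(108.92)),np.sin(np.radians(108.92))]); x=np.array([y[1],-y[0]])
c=-m['R'].T@m['t']; print('cam',c, 'u',c[:2]@x,c[:2]@y)
def tang(px,sg):
    W=plane('wrist',px,46,1,m)@x; u0=c[:2]@x; h=c[2]-46
    out=[]
    for w in W:
        d=np.array([w-u0,-h]); d/=np.linalg.norm(d)
        # circle centre (u,46): signed dist to the ray =12.5
        out.append(w+sg*12.5/abs(d[1]))
    return np.array(out)
def edge(r,lo,hi,rise):
    g=gr[r,lo:hi]; t=(g.min()+g.max())/2; k=np.argmax((g<t) if not rise else (g>t)); return lo+k-1+(t-g[k-1])/(g[k]-g[k-1])
L=[(edge(r,260,276,False),r) for r in list(range(46,70))+list(range(116,140))]
print('axis u from L',tang(L,1).round(1)[::6],tang(L,1).mean())
R=[(edge(r,296,308,True),r) for r in range(92,106)]; print('R',tang(R,-1).mean())
for z in (46,58.5): print(z,'exit v',plane('wrist',[(288,41.0)],z,1,m)@y,'mouth v',plane('wrist',[(285,143.6)],z,1,m)@y)
tip=plane('wrist',[(188,316),(183,327),(186,320)],7,800/560,m); print(tip)
u=tang(L,1).mean()
for v in (plane('wrist',[(285,143.6)],58.5,1,m)@y): print('mouth xy',u*x+v*y, 'exit',u*x+(v+74)*y)
```

```text
cam [589.77 -46.6  339.65] u 542.8008188217111 -235.31376445775152
axis u from L [550.2 550.1 550.2 550.3 550.3 550.2 550.3 550.2] 550.220750541624
R 548.5823226483834
46 exit v [-188.6] mouth v [-265.09]
58.5 exit v [-190.59] mouth v [-263.82]
[[ 499.07 -197.36]
 [ 497.91 -206.22]
 [ 498.53 -200.61]]
mouth xy [606.04 -71.16] exit [582.04  -1.16]
```

Call:
carry_out([
  {"tx":-14.4,"ty":-14.5,"tz":-8,"rx":0,"ry":0,"rz":-0.081},
  {"tx":-14.4,"ty":-14.5,"tz":-8,"rx":0,"ry":0,"rz":-0.081},
  {"tx":-14.4,"ty":-14.5,"tz":-8,"rx":0,"ry":0,"rz":-0.081},
  {"tx":-14.4,"ty":-14.5,"tz":-8,"rx":0,"ry":0,"rz":-0.081},
  {"tx":-14.4,"ty":-14.5,"tz":-8,"rx":0,"ry":0,"rz":-0.081},
  {"tx":-14.4,"ty":-14.5,"tz":-8,"rx":0,"ry":0,"rz":-0.081},
  {"tx":-14.4,"ty":-14.5,"tz":-8,"rx":0,"ry":0,"rz":-0.081},
  {"tx":-14.4,"ty":-14.5,"tz":-8,"rx":0,"ry":0,"rz":-0.081},
  {"tx":-14.4,"ty":-14.5,"tz":-8,"rx":0,"ry":0,"rz":-0.081},
  {"tx":-14.4,"ty":-14.5,"tz":-8,"rx":0,"ry":0,"rz":-0.081},
  {"tx":-14.4,"ty":-14.5,"tz":-8,"rx":0,"ry":0,"rz":-0.081},
  {"tx":-14.4,"ty":-14.5,"tz":0,"rx":0,"ry":0,"rz":-0.081},
], gripper=0.5)

```text
time: 3.8
tool_pos: [439.8, -282.4, 69.6]
tcp_rot: [-3.139, -0.001, 0.972]
contact_force: [0.1, -0.9, 0.4]
grip_width: 46.1
finger_force: 0.0
```

Run:
```python
from h import *
import pickle
print('red',plane('scene',[(205,358),(288,368)],7),plane('side',[(255,457),(347,416)],7))
m=bot.camera_model('wrist'); o=bot.get_obs(); a=bot.capture('wrist'); print(o['tool_pos'],o['tcp_rot'],o['grip_width'])
pickle.dump((m,a),open('w3.pkl','wb'))
g=a.astype(int); w=(g.max(2)-g.min(2)<25)&(g.mean(2)>70); w[245:]=0   # grey punch on wood
n,l,st,ce=cv2.connectedComponentsWithStats(w.astype(np.uint8))
for i in range(1,n):
    if st[i,4]>150: print(st[i],ce[i])
cv2.imwrite('pics/w3.png',a[:,:,::-1])
```

```text
red [[ 244.03568506 -366.40689866]
 [ 366.51261203 -283.72036878]] [[ 240.7867951  -364.04357803]
 [ 365.23723428 -287.66104201]]
[ 439.84060374 -282.38066595   69.5899062 ] [-3.13942177e+00 -5.04115621e-04  9.71936901e-01] 46.11007869886007
[  294     0   266   211 29369] [470.66944738  73.05512615]
[ 270   61   24  184 3598] [281.77848805 161.6286826 ]
```

View pics/w3.png

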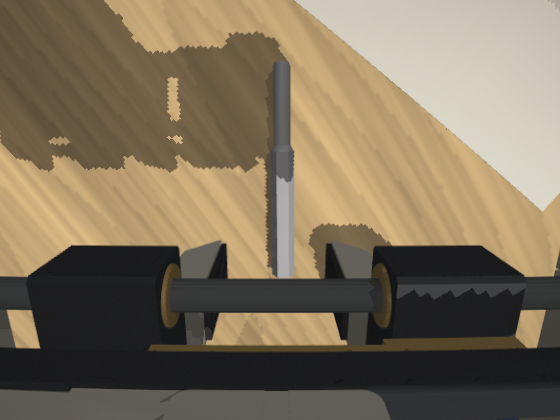

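The punch is centred between the fingers: tip at (281.5,62), cone at (283,150), shank down to (284,275).

Run:
```python
from h import *
import pickle
m,a=pickle.load(open('w3.pkl','rb'))
W=plane('wrist',[(281.6,61.5),(282.2,100),(284.8,255)],7,1,m); print(W)
d=W[2]-W[1]; print(np.degrees(np.arctan2(-d[1],-d[0]))); e=-d/np.linalg.norm(d); print('shank mid',W[0]-101*e)
```

```text
[[ 498.08699347 -203.34150993]
 [ 485.16497183 -223.11780859]
 [ 426.31159185 -313.55379981]]
56.94497335898963
shank mid [ 442.99712526 -287.99436825]
```

Call:
carry_out([
  {"tx":0,"ty":0,"tz":-20,"rx":0,"ry":0,"rz":0.02},
  {"tx":0,"ty":0,"tz":-20,"rx":0,"ry":0,"rz":0},
  {"tx":0,"ty":0,"tz":0,"rx":0,"ry":0,"rz":0},
  {"tx":0,"ty":0,"tz":0,"rx":0,"ry":0,"rz":0},
])

```text
time: 4.25
tool_pos: [441.4, -282.8, 30.8]
tcp_rot: [-3.141, -0.0, 0.995]
contact_force: [0.5, 0.3, -0.1]
grip_width: 46.2
finger_force: 0.0
```

Call:
carry_out([
  {"tx":1.6,"ty":-5.2,"tz":-10,"rx":0,"ry":0,"rz":0},
  {"tx":0,"ty":0,"tz":-10,"rx":0,"ry":0,"rz":0},
  {"tx":0,"ty":0,"tz":-6,"rx":0,"ry":0,"rz":0},
  {"tx":0,"ty":0,"tz":-2.5,"rx":0,"ry":0,"rz":0},
  {"tx":0,"ty":0,"tz":0,"rx":0,"ry":0,"rz":0},
  {"tx":0,"ty":0,"tz":0,"rx":0,"ry":0,"rz":0},
])

```text
time: 4.85
tool_pos: [442.8, -288.9, 1.9]
tcp_rot: [3.141, 0.0, 0.994]
contact_force: [0.1, 0.9, 0.9]
grip_width: 46.0
finger_force: 0.0
```

Call:
carry_out([
  {"tx":0,"ty":0,"tz":0,"rx":0,"ry":0,"rz":0},
  {"tx":0,"ty":0,"tz":0,"rx":0,"ry":0,"rz":0},
  {"tx":0,"ty":0,"tz":0,"rx":0,"ry":0,"rz":0},
  {"tx":0,"ty":0,"tz":0,"rx":0,"ry":0,"rz":0},
  {"tx":0,"ty":0,"tz":0,"rx":0,"ry":0,"rz":0},
  {"tx":0,"ty":0,"tz":0,"rx":0,"ry":0,"rz":0},
  {"tx":0,"ty":0,"tz":0,"rx":0,"ry":0,"rz":0},
  {"tx":0,"ty":0,"tz":0,"rx":0,"ry":0,"rz":0},
], gripper=1)

```text
time: 5.65
tool_pos: [442.8, -288.8, 1.8]
tcp_rot: [3.141, 0.0, 0.994]
contact_force: [-0.3, 0.6, 0.3]
grip_width: 0.2
finger_force: 0.0
```

Run:
```python
from h import *
a=bot.capture('wrist');b=bot.capture('side')
B=cv2.resize(b[230:370,150:370,::-1],(440,280))
A=cv2.resize(a[:280,150:430,::-1],(280,280))
cv2.imwrite('pics/g.png',np.hstack([A,B])); o=bot.get_obs(); print(o['grip_width'],o['finger_force'])
```

```text
0.5264296305545628 0.0
```

View pics/g.png

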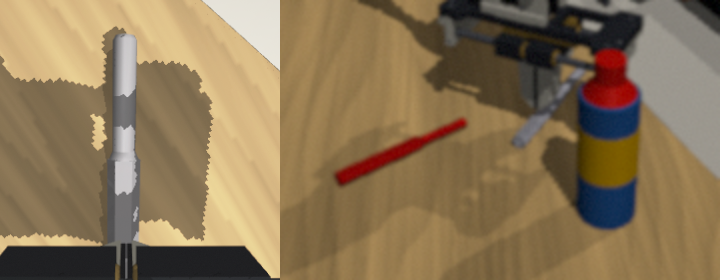

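The crop shows the punch still in line with the tool, tip at about wrist (275,35). The closed thin fingers sit at its shank, so they met without holding it. Next I check whether it is still lying on the table.

Run:
```python
from h import *
m=bot.camera_model('wrist'); a=bot.capture('wrist'); g=a.astype(int)
for z in (7,16,25): print(z,plane('wrist',[(275,35)],z,1,m))
gm=g.mean(2)
for r in (40,70,110,140,180,220,238): print(r,gm[r,250:300:2].astype(int))
s=(g.max(2)-g.min(2)<25)
for r in (60,110,200,230): k=np.where(s[r,240:310])[0]+240; print(r,k.min(),k.max())
cv2.imwrite('pics/gz.png',cv2.resize(np.vstack([a[20:280,215:335,::-1]]),(360,600)[::1],interpolation=cv2.INTER_CUBIC))
```

```text
7 [[ 498.10014184 -203.12662808]]
16 [[ 497.257113   -204.44176644]]
25 [[ 496.41408416 -205.7569048 ]]
40 [181 181 127 107 107 110  99  84 115 142 161 182 198 201 201 202 194 184
 159 174 171 173 174 178 184]
70 [181 180 143  85  85  86  80  92 123 151 169 191 204 206 205 201 192 181
 129 114 112 110 109 109 109]
110 [115 114 113 101  90  90  83  86  97 105 111 117 117 115 112 110 105  97
  97 100  98 101 105 110 110]
140 [188 188 136  97  92  92  86 109 141 168 185 203 212 209 205 197 181 124
 106 109 109 109 109 110 110]
180 [ 98  85  83  83  90  84  83  99 201 200 201 201 201 201 201 202 183 177
 134 100 115 119 118 119 117]
220 [ 82  82  81  82  82  82  84  93 114 113 113 113 114 113 113 113 101 177
 100 101 108 151 108 108 109]
238 [104 105  84  83  81  82  81  93 114 114 113 114 113 113 114 113 101 167
 178 180 183 181 179 180 182]
60 262 285
110 262 285
200 257 288
230 257 288
```

View pics/gz.png

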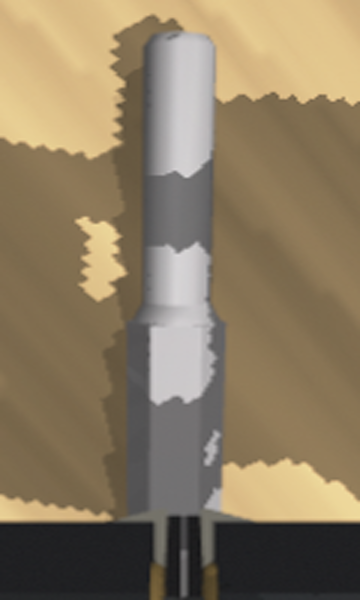

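Run:
```python
from h import *
o=bot.get_obs(); T=np.array(o['tool_pos']); print(T,o['grip_width'],o['joint_positions'])
out=[]
for n in('side','scene'):
    a=bot.capture(n)[:,:,::-1].copy(); p=proj(n,[T,[T[0],T[1],21],[498,-203,7],[418.5,-325.7,7]]); print(n,p.round(1).tolist())
    c=p[0].round().astype(int); A=cv2.resize(a[c[1]-60:c[1]+40,c[0]-50:c[0]+50],(400,400),interpolation=cv2.INTER_CUBIC)
    for q,col in zip(p,[(0,0,255),(0,255,0),(255,0,0),(255,0,255)]):
        cv2.drawMarker(A,tuple(int(v) for v in ((q-c+[50,60]+.5)*4)),col,1,8,1)
    out.append(A)
cv2.imwrite('pics/s2.png',np.hstack(out))
```

```text
[ 442.79869834 -288.84379731    1.84509721] 0.450129602951756 [-7.23022377e-01  5.94212890e-01  1.74812600e+00  6.89711267e-06
  7.99135308e-01 -1.46042768e-01]
side [[280.5, 290.8], [280.4, 283.2], [300.9, 264.0], [270.3, 300.7]]
scene [[219.8, 275.9], [218.9, 269.7], [264.3, 267.1], [199.7, 277.3]]
```

View pics/s2.png

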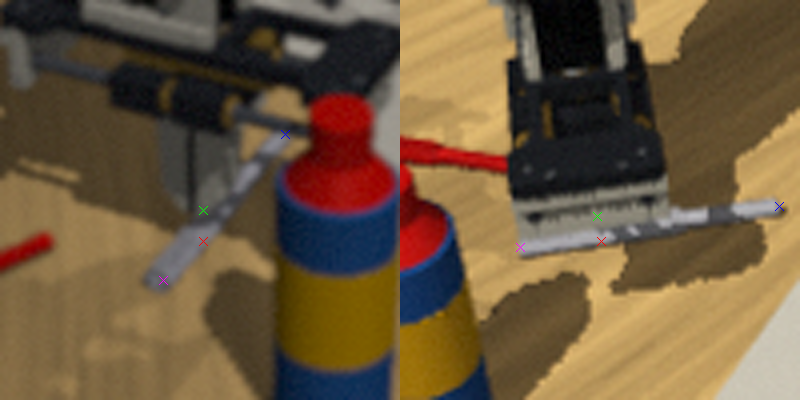

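The overlay shows the closed fingertips at about side-crop (195,210). The reported TCP projects to (203,241), so the fingertips stand about 20 mm above it and closed over the top of the punch. I will open and go lower in small steps, watching the force.

Call:
carry_out([
  {"tx":0,"ty":0,"tz":4,"rx":0,"ry":0,"rz":0},
  {"tx":0,"ty":0,"tz":0,"rx":0,"ry":0,"rz":0},
  {"tx":0,"ty":0,"tz":0,"rx":0,"ry":0,"rz":0},
  {"tx":0,"ty":0,"tz":0,"rx":0,"ry":0,"rz":0},
  {"tx":0,"ty":0,"tz":-4,"rx":0,"ry":0,"rz":0},
  {"tx":0,"ty":0,"tz":-4,"rx":0,"ry":0,"rz":0},
  {"tx":0,"ty":0,"tz":-4,"rx":0,"ry":0,"rz":0},
  {"tx":0,"ty":0,"tz":-1,"rx":0,"ry":0,"rz":0},
  {"tx":0,"ty":0,"tz":0,"rx":0,"ry":0,"rz":0},
], gripper=0.5)

```text
time: 6.8
tool_pos: [442.6, -288.7, -7.6]
tcp_rot: [-3.141, -0.0, 0.994]
contact_force: [-0.1, 0.5, -0.2]
grip_width: 46.0
finger_force: 0.0
```

Call:
carry_out([
  {"tx":0,"ty":0,"tz":-3,"rx":0,"ry":0,"rz":0},
  {"tx":0,"ty":0,"tz":-2,"rx":0,"ry":0,"rz":0},
  {"tx":0,"ty":0,"tz":0,"rx":0,"ry":0,"rz":0},
])

```text
time: 7.1
tool_pos: [442.6, -288.7, -12.4]
tcp_rot: [-3.141, -0.0, 0.994]
contact_force: [-0.5, 0.5, -0.7]
grip_width: 46.3
finger_force: 0.0
```

Call:
carry_out([
  {"tx":0,"ty":0,"tz":-1.5,"rx":0,"ry":0,"rz":0},
  {"tx":0,"ty":0,"tz":0,"rx":0,"ry":0,"rz":0},
])

```text
time: 7.3
tool_pos: [442.7, -288.8, -13.8]
tcp_rot: [-3.142, -0.0, 0.994]
contact_force: [-0.3, -0.4, -0.1]
grip_width: 46.1
finger_force: 0.0
```

Call:
carry_out([
  {"tx":0,"ty":0,"tz":-1,"rx":0,"ry":0,"rz":0},
  {"tx":0,"ty":0,"tz":0,"rx":0,"ry":0,"rz":0},
])

```text
time: 7.5
tool_pos: [442.7, -288.8, -14.7]
tcp_rot: [3.142, 0.0, 0.994]
contact_force: [-0.2, -0.2, 0.4]
grip_width: 46.0
finger_force: 0.0
```

Call:
carry_out([
  {"tx":0,"ty":0,"tz":-1,"rx":0,"ry":0,"rz":0},
  {"tx":0,"ty":0,"tz":0,"rx":0,"ry":0,"rz":0},
])

```text
time: 7.7
tool_pos: [442.7, -288.8, -15.8]
tcp_rot: [-3.142, 0.0, 0.994]
contact_force: [-0.4, -0.2, -0.4]
grip_width: 45.9
finger_force: 0.0
```

Call:
carry_out([
  {"tx":0,"ty":0,"tz":-1,"rx":0,"ry":0,"rz":0},
  {"tx":0,"ty":0,"tz":0,"rx":0,"ry":0,"rz":0},
])

```text
time: 7.9
tool_pos: [442.7, -288.8, -16.8]
tcp_rot: [-3.142, -0.0, 0.994]
contact_force: [0.6, -0.0, -0.7]
grip_width: 46.1
finger_force: 0.0
```

Call:
carry_out([
  {"tx":0,"ty":0,"tz":-1,"rx":0,"ry":0,"rz":0},
  {"tx":0,"ty":0,"tz":0,"rx":0,"ry":0,"rz":0},
])

```text
time: 8.1
tool_pos: [442.7, -288.8, -17.8]
tcp_rot: [-3.141, 0.0, 0.994]
contact_force: [-0.0, 0.0, 0.1]
grip_width: 46.1
finger_force: 0.0
```

Call:
carry_out([
  {"tx":0,"ty":0,"tz":-1,"rx":0,"ry":0,"rz":0},
  {"tx":0,"ty":0,"tz":0,"rx":0,"ry":0,"rz":0},
])

```text
time: 8.3
tool_pos: [442.7, -288.8, -18.8]
tcp_rot: [-3.142, -0.0, 0.994]
contact_force: [-0.6, 0.2, 0.5]
grip_width: 46.0
finger_force: 0.0
```

Call:
carry_out([
  {"tx":0,"ty":0,"tz":-1,"rx":0,"ry":0,"rz":0},
  {"tx":0,"ty":0,"tz":0,"rx":0,"ry":0,"rz":0},
])

```text
time: 8.5
tool_pos: [442.7, -288.8, -19.8]
tcp_rot: [-3.141, -0.0, 0.994]
contact_force: [0.3, 0.0, -0.8]
grip_width: 46.1
finger_force: 0.0
```

Call:
carry_out([
  {"tx":0,"ty":0,"tz":-1,"rx":0,"ry":0,"rz":0},
  {"tx":0,"ty":0,"tz":0,"rx":0,"ry":0,"rz":0},
])

```text
time: 8.7
tool_pos: [442.7, -288.8, -20.8]
tcp_rot: [-3.142, -0.0, 0.994]
contact_force: [-0.5, 0.6, -0.2]
grip_width: 45.8
finger_force: 0.0
```

Call:
carry_out([
  {"tx":0,"ty":0,"tz":0,"rx":0,"ry":0,"rz":0},
  {"tx":0,"ty":0,"tz":0,"rx":0,"ry":0,"rz":0},
  {"tx":0,"ty":0,"tz":0,"rx":0,"ry":0,"rz":0},
  {"tx":0,"ty":0,"tz":0,"rx":0,"ry":0,"rz":0},
  {"tx":0,"ty":0,"tz":0,"rx":0,"ry":0,"rz":0},
  {"tx":0,"ty":0,"tz":0,"rx":0,"ry":0,"rz":0},
], gripper=1)

```text
time: 9.3
tool_pos: [442.6, -288.8, -20.7]
tcp_rot: [-3.141, 0.0, 0.994]
contact_force: [-0.8, 0.0, 1.0]
grip_width: 14.6
finger_force: 30.0
```

Call:
carry_out([
  {"tx":0,"ty":0,"tz":15,"rx":0,"ry":0,"rz":0},
  {"tx":0,"ty":0,"tz":15,"rx":0,"ry":0,"rz":0},
  {"tx":0,"ty":0,"tz":15,"rx":0,"ry":0,"rz":0},
  {"tx":10,"ty":5,"tz":5,"rx":0,"ry":0,"rz":0.06},
  {"tx":13.4,"ty":7.2,"tz":0,"rx":0,"ry":0,"rz":0.06},
  {"tx":13.4,"ty":7.2,"tz":0,"rx":0,"ry":0,"rz":0.06},
  {"tx":13.4,"ty":7.2,"tz":0,"rx":0,"ry":0,"rz":0.06},
  {"tx":13.4,"ty":7.2,"tz":0,"rx":0,"ry":0,"rz":0.06},
])

```text
time: 10.1
tool_pos: [506.8, -254.7, 29.1]
tcp_rot: [-3.141, -0.0, 1.296]
contact_force: [0.4, -0.8, -2.0]
grip_width: 14.3
finger_force: 30.0
```

Call:
carry_out([
  {"tx":13.4,"ty":7.2,"tz":0,"rx":0,"ry":0,"rz":0.06},
  {"tx":13.4,"ty":7.2,"tz":0,"rx":0,"ry":0,"rz":0.06},
  {"tx":13.4,"ty":7.2,"tz":0,"rx":0,"ry":0,"rz":0.06},
  {"tx":13.4,"ty":7.2,"tz":0,"rx":0,"ry":0,"rz":0.06},
  {"tx":13.4,"ty":7.2,"tz":0,"rx":0,"ry":0,"rz":0.06},
  {"tx":13.4,"ty":7.2,"tz":0,"rx":0,"ry":0,"rz":0.06},
  {"tx":13.4,"ty":7.2,"tz":0,"rx":0,"ry":0,"rz":0.06},
  {"tx":13.4,"ty":7.2,"tz":0,"rx":0,"ry":0,"rz":0.06},
  {"tx":13.4,"ty":7.2,"tz":0,"rx":0,"ry":0,"rz":0.06},
  {"tx":13.4,"ty":7.2,"tz":0,"rx":0,"ry":0,"rz":0.06},
  {"tx":0,"ty":0,"tz":0,"rx":0,"ry":0,"rz":0},
])

```text
time: 11.2
tool_pos: [641.4, -182.0, 28.8]
tcp_rot: [3.141, -0.0, 1.896]
contact_force: [0.6, 0.8, -1.0]
grip_width: 14.7
finger_force: 30.0
```

Call:
carry_out([
  {"tx":2.2,"ty":1.1,"tz":-5,"rx":0,"ry":0,"rz":0.005},
  {"tx":0,"ty":0,"tz":-5.5,"rx":0,"ry":0,"rz":0},
  {"tx":0,"ty":0,"tz":0,"rx":0,"ry":0,"rz":0},
  {"tx":0,"ty":0,"tz":0,"rx":0,"ry":0,"rz":0},
])

```text
time: 11.6
tool_pos: [641.9, -182.3, 18.5]
tcp_rot: [-3.141, -0.001, 1.898]
contact_force: [0.3, -0.5, -1.1]
grip_width: 14.3
finger_force: 30.0
```

Run:
```python
from h import *
import pickle
o=bot.get_obs(); print(o['tool_pos'],o['tcp_rot'])
T=o['tool_pos']; y=np.array([-.3243,.9460])
m=bot.camera_model('wrist'); W=bot.capture('wrist'); S=bot.capture('side'); C=bot.capture('scene')
pickle.dump((m,W,S,C,o),open('ins.pkl','wb'))
tip=np.r_[T[:2]+101*y,46]; mo=np.r_[606.04,-71.16,46]
out=[]
for n,a,mm,hw,k in(('wrist',W,m,50,4),('side',S,None,25,8),('scene',C,None,25,8)):
    p=proj(n,[tip,mo,np.r_[T[:2]+60*y,46]],mm); print(n,p.round(1).tolist())
    c=((p[0]+p[1])/2).round().astype(int); c=np.clip(c,hw,None); print('crop org',c-hw)
    A=a[c[1]-hw:c[1]+hw,c[0]-hw:c[0]+hw,::-1]
    A=cv2.resize(A,(400,400),interpolation=cv2.INTER_CUBIC)[:, :]
    out.append(cv2.resize(A,(266,400)) if 0 else A)
# 2x2 within 800x600
z=cv2.resize(np.hstack(out),(798,266),interpolation=cv2.INTER_AREA)
pickle.dump(out,open('crops.pkl','wb'))
cv2.imwrite('pics/ins.png',z)
g=W.astype(int).mean(2)
for r in range(60,240,12): print(r,g[r,250:312:2].astype(int))
```

```text
[ 641.93208325 -182.26563206   18.45958076] [-3.14089360e+00 -5.66640473e-04  1.89774582e+00]
wrist [[274.4, 27.0], [279.6, -16.7], [274.8, 132.6]]
crop org [227   0]
side [[339.1, 221.3], [336.5, 218.4], [348.3, 228.6]]
crop org [313 195]
scene [[335.4, 252.4], [338.7, 248.5], [328.9, 263.6]]
crop org [312 225]
60 [141 141 141 141 141 142  90  82  90  96 103 113 122 124 126 127 128 124
 118 110 114 116 115 116 116 117 116 116 116 116 117]
72 [141 141 140 141 140 141 104  82  90  97 104 113 123 123 126 127 127 123
 118 109 113 117 116 116 117 117 116 117 117 117 116]
84 [141 140 141 141 141 118  95  82  90  98 105 113 122 124 126 127 127 122
 118 110 114 116 116 115 116 116 115 116 116 116 116]
96 [140 141 140 141 140 140  99  83  90  99 106 110 121 123 125 127 127 122
 116 107 114 115 115 116 115 116 116 115 117 116 116]
108 [141 140 140 141 141 141 113  83  90  99 107 115 120 124 125 125 125 121
 116 107 113 115 115 116 115 115 115 116 115 116 115]
120 [140 140 140 140 139 140 120  83  90  99 106 113 120 123 124 125 125 120
 115 107 114 114 115 115 115 115 116 115 116 115 115]
132 
[... 474 characters left out ...]
 117 116 116 112 113 113 113 113 113 113 113]
180 [138 137 138 138  85  85  85  85 109 118 119 118 119 118 119 118 119 119
 116 116 116 117 115 113 113 112 112 113 112 113 112]
192 [138 138 137 138  89  84  85  85 109 118 118 119 118 118 118 119 118 119
 117 117 116 117 114 112 112 112 112 113 112 112 113]
204 [237 237 237 236 124 124 130 103 102 118 118 118 160 176 141 118 106 118
 116 146 158 130 191 180 140 226 226 226 226 226 226]
216 [237 237 237 237 125 104 130 130 184 223 223 223 223 223 223 223 222 222
 171 159 158 116 193 227 227 227 226 227 227 226 226]
228 [237 237 237 237 150  84  84  84 102 118 118 111 118 117 118 111  95  94
  85  83  83  83 203 227 227 227 227 227 227 227 227]
```

Run:
```python
from h import *
import pickle
m,a=pickle.load(open('w1.pkl','rb'))
x=np.array([.9460,.3243]); h=lambda p,mm:plane('wrist',p,46,1,mm)@x
print('barrel edges u', h([(271.5,48),(303,48),(269,125),(299.3,125)],m))
m2,W,S,C,o=pickle.load(open('ins.pkl','rb'))
print('nose edges u', h([(262.3,60),(289,60),(262.5,150),(289,150)],m2))
out=pickle.load(open('crops.pkl','rb')); cv2.imwrite('pics/ins.png',np.hstack(out[1:]))
```

```text
barrel edges u [537.73240632 561.37144616 537.9234135  561.75738713]
nose edges u [543.2815721  553.94642626 542.93585618 554.13676873]
```

View pics/ins.png

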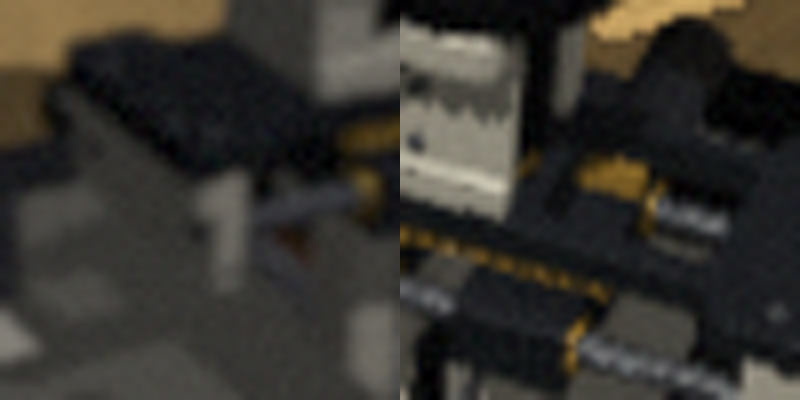

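Both crops mostly show the gripper hiding the mouth, so I rely on the wrist numbers: nose axis u=548.6 against bore axis 549.6. I shift 1 mm in door +x and then advance slowly with force checks.

Call:
carry_out([
  {"tx":0.95,"ty":0.3,"tz":-0.2,"rx":0,"ry":0,"rz":0.003},
  {"tx":-0.97,"ty":2.84,"tz":0,"rx":0,"ry":0,"rz":0},
  {"tx":-0.97,"ty":2.84,"tz":0,"rx":0,"ry":0,"rz":0},
  {"tx":-0.97,"ty":2.84,"tz":0,"rx":0,"ry":0,"rz":0},
  {"tx":-0.97,"ty":2.84,"tz":0,"rx":0,"ry":0,"rz":0},
  {"tx":0,"ty":0,"tz":0,"rx":0,"ry":0,"rz":0},
])

```text
time: 12.35
tool_pos: [639.5, -169.7, 18.7]
tcp_rot: [-3.141, -0.0, 1.902]
contact_force: [0.7, 0.1, -0.9]
grip_width: 14.2
finger_force: 30.0
```

Call:
carry_out([
  {"tx":-0.32,"ty":0.95,"tz":0,"rx":0,"ry":0,"rz":0},
  {"tx":-0.32,"ty":0.95,"tz":0,"rx":0,"ry":0,"rz":0},
  {"tx":0,"ty":0,"tz":0,"rx":0,"ry":0,"rz":0},
])

```text
time: 12.65
tool_pos: [639.0, -168.3, 18.6]
tcp_rot: [3.142, -0.0, 1.902]
contact_force: [-0.4, 0.0, -2.0]
grip_width: 14.5
finger_force: 30.0
```

Call:
carry_out([
  {"tx":-0.32,"ty":0.95,"tz":0,"rx":0,"ry":0,"rz":0},
  {"tx":0,"ty":0,"tz":0,"rx":0,"ry":0,"rz":0},
])

```text
time: 12.85
tool_pos: [638.6, -167.4, 18.6]
tcp_rot: [3.142, -0.0, 1.902]
contact_force: [-1.0, -0.5, -1.1]
grip_width: 14.5
finger_force: 30.0
```

Call:
carry_out([
  {"tx":-0.32,"ty":0.95,"tz":0,"rx":0,"ry":0,"rz":0},
  {"tx":0,"ty":0,"tz":0,"rx":0,"ry":0,"rz":0},
])

```text
time: 13.05
tool_pos: [638.3, -166.4, 18.6]
tcp_rot: [3.142, -0.0, 1.902]
contact_force: [0.4, 0.7, -0.8]
grip_width: 14.6
finger_force: 30.0
```

Call:
carry_out([
  {"tx":-0.4,"ty":-0.1,"tz":-0.2,"rx":0,"ry":0,"rz":0},
  {"tx":-0.32,"ty":0.95,"tz":0,"rx":0,"ry":0,"rz":0},
  {"tx":0,"ty":0,"tz":0,"rx":0,"ry":0,"rz":0},
])

```text
time: 13.35
tool_pos: [637.8, -166.0, 18.6]
tcp_rot: [3.141, 0.001, 1.902]
contact_force: [0.6, -1.6, -1.0]
grip_width: 14.0
finger_force: 30.0
```

Call:
carry_out([
  {"tx":-0.32,"ty":0.95,"tz":0,"rx":0,"ry":0,"rz":0},
  {"tx":0,"ty":0,"tz":0,"rx":0,"ry":0,"rz":0},
])

```text
time: 13.55
tool_pos: [638.0, -165.9, 18.9]
tcp_rot: [3.14, 0.002, 1.902]
contact_force: [1.0, -4.9, -0.7]
grip_width: 14.4
finger_force: 30.0
```

Call:
carry_out([
  {"tx":-0.32,"ty":0.95,"tz":0,"rx":0,"ry":0,"rz":0},
  {"tx":0,"ty":0,"tz":0,"rx":0,"ry":0,"rz":0},
])

```text
time: 13.75
tool_pos: [638.1, -165.8, 19.2]
tcp_rot: [3.14, 0.004, 1.902]
contact_force: [2.4, -7.3, -2.1]
grip_width: 14.3
finger_force: 30.0
```

Call:
carry_out([
  {"tx":-0.32,"ty":0.95,"tz":0,"rx":0,"ry":0,"rz":0},
  {"tx":-0.32,"ty":0.95,"tz":0,"rx":0,"ry":0,"rz":0},
  {"tx":0,"ty":0,"tz":0,"rx":0,"ry":0,"rz":0},
])

```text
time: 14.05
tool_pos: [638.4, -165.6, 19.7]
tcp_rot: [3.138, 0.007, 1.902]
contact_force: [4.1, -10.9, -1.6]
grip_width: 14.8
finger_force: 30.0
```

Call:
carry_out([
  {"tx":-0.32,"ty":0.95,"tz":0,"rx":0,"ry":0,"rz":0},
  {"tx":-0.32,"ty":0.95,"tz":0,"rx":0,"ry":0,"rz":0},
  {"tx":0,"ty":0,"tz":0,"rx":0,"ry":0,"rz":0},
])

```text
time: 14.35
tool_pos: [638.7, -165.3, 20.3]
tcp_rot: [3.137, 0.01, 1.901]
contact_force: [4.5, -16.7, -0.2]
grip_width: 14.3
finger_force: 30.0
```

Call:
carry_out([
  {"tx":-0.9,"ty":-0.3,"tz":-1.5,"rx":0,"ry":0,"rz":0},
  {"tx":0,"ty":0,"tz":0,"rx":0,"ry":0,"rz":0},
])

```text
time: 14.55
tool_pos: [637.8, -165.6, 18.7]
tcp_rot: [3.137, 0.01, 1.901]
contact_force: [5.7, -16.8, -1.1]
grip_width: 14.6
finger_force: 30.0
```

Call:
carry_out([
  {"tx":-0.32,"ty":0.95,"tz":0,"rx":0,"ry":0,"rz":0},
  {"tx":-0.32,"ty":0.95,"tz":0,"rx":0,"ry":0,"rz":0},
  {"tx":0,"ty":0,"tz":0,"rx":0,"ry":0,"rz":0},
])

```text
time: 14.85
tool_pos: [637.7, -164.4, 19.2]
tcp_rot: [3.136, 0.012, 1.901]
contact_force: [7.0, -17.6, -1.3]
grip_width: 14.6
finger_force: 30.0
```

Run:
```python
from h import *
o=bot.get_obs(); T=o['tool_pos']; print(T[0]*.946+T[1]*.3243, -T[0]*.3243+T[1]*.946,T[2],o['tcp_rot'],o['contact_force'],o['moment'])
```

```text
549.9591685348273 -362.35077292880555 19.18512399307027 [3.13569762 0.01183142 1.90090302] [  6.96251351 -17.62985549  -1.34021693] [-3.23579755 -0.9758753   0.01103792]
```

Call:
carry_out([
  {"tx":-0.5,"ty":1.42,"tz":-0.2,"rx":0,"ry":0,"rz":0},
  {"tx":-0.5,"ty":1.42,"tz":0,"rx":0,"ry":0,"rz":0},
  {"tx":-0.5,"ty":1.42,"tz":0,"rx":0,"ry":0,"rz":0},
  {"tx":-0.5,"ty":1.42,"tz":0,"rx":0,"ry":0,"rz":0},
  {"tx":0,"ty":0,"tz":0,"rx":0,"ry":0,"rz":0},
])

```text
time: 15.35
tool_pos: [635.7, -158.6, 19.0]
tcp_rot: [3.136, 0.011, 1.901]
contact_force: [6.5, -17.6, -1.4]
grip_width: 14.3
finger_force: 30.0
```

```bash
cat > st.py <<'E'
from h import *
o=bot.get_obs(); T=o['tool_pos']; F=o['contact_force']; print('u %.2f v %.2f z %.2f'%(T[0]*.946+T[1]*.3243, -T[0]*.3243+T[1]*.946,T[2]),o['tcp_rot'].round(4) if hasattr(o['tcp_rot'],'round') else o['tcp_rot'],'Fu %.1f Fv %.1f Fz %.1f'%(F[0]*.946+F[1]*.3243,-F[0]*.3243+F[1]*.946,F[2]),o['grip_width'],o['time'])
E
python3 st.py
python3 - <<'E'
from h import *
import pickle
# pin protrusion: darkness change at exit in side/scene views
y=np.array([-.3243,.9460]); e=np.array([582.04,-1.16])
b={'side':None,'scene':None}
for n in b:
    a=bot.capture(n).astype(int); P=proj(n,[np.r_[e+k*y,46] for k in range(-6,64,4)])
    print(n,[(int(p[0]),int(p[1]),a[int(round(p[1])),int(round(p[0]))].tolist()) for p in P])
E
```

```text
u 549.91 v -356.14 z 18.97 [3.1357 0.0115 1.9009] Fu 0.5 Fv -18.8 Fz -1.4 14.271569902598985 15.35
side [(322, 207, [38, 38, 34]), (321, 206, [45, 43, 40]), (321, 206, [44, 45, 42]), (320, 205, [48, 48, 45]), (319, 205, [41, 40, 38]), (318, 204, [33, 32, 29]), (318, 203, [45, 43, 42]), (317, 203, [46, 43, 44]), (316, 202, [46, 43, 44]), (315, 202, [43, 41, 39]), (315, 201, [47, 42, 39]), (314, 200, [68, 57, 44]), (313, 200, [81, 67, 43]), (312, 199, [99, 83, 51]), (312, 199, [130, 105, 65]), (311, 198, [130, 105, 65]), (310, 198, [142, 116, 74]), (310, 197, [147, 120, 77])]
scene [(348, 231, [19, 22, 20]), (348, 230, [18, 17, 16]), (349, 229, [20, 19, 19]), (349, 229, [20, 20, 18]), (350, 228, [25, 23, 18]), (350, 227, [82, 65, 41]), (351, 226, [93, 73, 42]), (351, 225, [91, 73, 42]), (352, 224, [91, 73, 42]), (352, 223, [92, 72, 45]), (353, 222, [93, 73, 43]), (353, 221, [96, 77, 45]), (354, 220, [94, 76, 45]), (354, 220, [94, 77, 47]), (355, 219, [159, 130, 79]), (355, 218, [186, 153, 92]), (356, 217, [186, 153, 92]), (356, 216, [185, 152, 87])]
```

Call:
carry_out([
  {"tx":-0.65,"ty":1.89,"tz":0,"rx":0,"ry":0,"rz":0},
  {"tx":-0.65,"ty":1.89,"tz":0,"rx":0,"ry":0,"rz":0},
  {"tx":-0.65,"ty":1.89,"tz":0,"rx":0,"ry":0,"rz":0},
  {"tx":-0.65,"ty":1.89,"tz":0,"rx":0,"ry":0,"rz":0},
  {"tx":-0.65,"ty":1.89,"tz":0,"rx":0,"ry":0,"rz":0},
  {"tx":-0.65,"ty":1.89,"tz":0,"rx":0,"ry":0,"rz":0},
  {"tx":-0.65,"ty":1.89,"tz":0,"rx":0,"ry":0,"rz":0},
  {"tx":-0.65,"ty":1.89,"tz":0,"rx":0,"ry":0,"rz":0},
  {"tx":-0.65,"ty":1.89,"tz":0,"rx":0,"ry":0,"rz":0},
  {"tx":0,"ty":0,"tz":0,"rx":0,"ry":0,"rz":0},
])

```text
time: 16.45
tool_pos: [629.8, -141.2, 18.9]
tcp_rot: [3.136, 0.011, 1.901]
contact_force: [4.6, -16.0, -0.8]
grip_width: 14.4
finger_force: 30.0
```

```bash
python3 st.py
cat > pin.py <<'E'
from h import *
y=np.array([-.3243,.9460]); e=np.array([582.04,-1.16])
a=bot.capture('scene').astype(int).mean(2); ks=range(0,66,3); P=proj('scene',[np.r_[e+k*y,46] for k in ks])
print([(k,int(a[int(round(p[1])),int(round(p[0]))])) for k,p in zip(ks,P)])
E
python3 pin.py
```

```text
u 549.97 v -337.77 z 18.89 [3.1358 0.0108 1.9011] Fu -0.9 Fv -16.7 Fz -0.8 14.355291293655684 16.45
[(0, 19), (3, 19), (6, 24), (9, 24), (12, 30), (15, 55), (18, 77), (21, 88), (24, 76), (27, 82), (30, 82), (33, 76), (36, 72), (39, 72), (42, 72), (45, 68), (48, 68), (51, 67), (54, 66), (57, 66), (60, 66), (63, 66)]
```

Call:
carry_out([
  {"tx":-0.65,"ty":1.89,"tz":0,"rx":0,"ry":0,"rz":0},
  {"tx":-0.65,"ty":1.89,"tz":0,"rx":0,"ry":0,"rz":0},
  {"tx":-0.65,"ty":1.89,"tz":0,"rx":0,"ry":0,"rz":0},
  {"tx":-0.65,"ty":1.89,"tz":0,"rx":0,"ry":0,"rz":0},
  {"tx":-0.65,"ty":1.89,"tz":0,"rx":0,"ry":0,"rz":0},
  {"tx":-0.65,"ty":1.89,"tz":0,"rx":0,"ry":0,"rz":0},
  {"tx":-0.65,"ty":1.89,"tz":0,"rx":0,"ry":0,"rz":0},
  {"tx":-0.65,"ty":1.89,"tz":0,"rx":0,"ry":0,"rz":0},
  {"tx":-0.65,"ty":1.89,"tz":0,"rx":0,"ry":0,"rz":0},
  {"tx":0,"ty":0,"tz":0,"rx":0,"ry":0,"rz":0},
])

```text
time: 17.5
tool_pos: [622.8, -122.3, 18.1]
tcp_rot: [3.138, 0.007, 1.901]
contact_force: [4.3, -11.9, -2.0]
grip_width: 14.7
finger_force: 30.0
```

```bash
python3 st.py; python3 pin.py
```

```text
u 549.56 v -317.66 z 18.11 [3.1376 0.0071 1.9014] Fu 0.2 Fv -12.7 Fz -2.0 14.67685137960962 17.5
[(0, 79), (3, 79), (6, 84), (9, 89), (12, 90), (15, 58), (18, 19), (21, 24), (24, 19), (27, 21), (30, 21), (33, 29), (36, 60), (39, 60), (42, 78), (45, 84), (48, 84), (51, 70), (54, 65), (57, 65), (60, 64), (63, 64)]
```

Call:
carry_out([
  {"tx":-0.32,"ty":0.95,"tz":0,"rx":0,"ry":0,"rz":0},
  {"tx":-0.32,"ty":0.95,"tz":0,"rx":0,"ry":0,"rz":0},
  {"tx":-0.32,"ty":0.95,"tz":0,"rx":0,"ry":0,"rz":0},
  {"tx":-0.32,"ty":0.95,"tz":0,"rx":0,"ry":0,"rz":0},
  {"tx":0,"ty":0,"tz":0,"rx":0,"ry":0,"rz":0},
])

```text
time: 18.05
tool_pos: [621.7, -118.8, 18.1]
tcp_rot: [3.137, 0.008, 1.901]
contact_force: [4.3, -13.6, -1.2]
grip_width: 14.5
finger_force: 30.0
```

Call:
carry_out([
  {"tx":-0.32,"ty":0.95,"tz":0,"rx":0,"ry":0,"rz":0},
  {"tx":0,"ty":0,"tz":0,"rx":0,"ry":0,"rz":0},
])

```text
time: 18.25
tool_pos: [621.4, -117.8, 18.1]
tcp_rot: [3.137, 0.007, 1.901]
contact_force: [4.0, -13.2, -1.7]
grip_width: 14.2
finger_force: 30.0
```

Call:
carry_out([
  {"tx":-0.32,"ty":0.95,"tz":0,"rx":0,"ry":0,"rz":0},
  {"tx":0,"ty":0,"tz":0,"rx":0,"ry":0,"rz":0},
])

```text
time: 18.45
tool_pos: [621.2, -116.9, 18.2]
tcp_rot: [3.137, 0.008, 1.901]
contact_force: [4.4, -13.5, -2.1]
grip_width: 14.3
finger_force: 30.0
```

```bash
python3 st.py; python3 pin.py
```

```text
u 549.73 v -312.08 z 18.16 [3.1373 0.0077 1.9013] Fu -0.2 Fv -14.2 Fz -2.1 14.347912882632402 18.45
[(0, 32), (3, 32), (6, 65), (9, 82), (12, 83), (15, 83), (18, 78), (21, 81), (24, 46), (27, 18), (30, 18), (33, 19), (36, 26), (39, 26), (42, 24), (45, 71), (48, 71), (51, 87), (54, 76), (57, 76), (60, 62), (63, 62)]
```

Call:
carry_out([
  {"tx":1.3,"ty":-3.8,"tz":0.5,"rx":0,"ry":0,"rz":0},
  {"tx":1.3,"ty":-3.8,"tz":0.5,"rx":0,"ry":0,"rz":0},
  {"tx":1.3,"ty":-3.8,"tz":0,"rx":0,"ry":0,"rz":0},
  {"tx":0,"ty":0,"tz":0,"rx":0,"ry":0,"rz":0},
])

```text
time: 18.9
tool_pos: [622.6, -124.5, 17.6]
tcp_rot: [3.141, -0.0, 1.902]
contact_force: [1.1, -0.2, -0.8]
grip_width: 14.5
finger_force: 30.0
```

```bash
python3 st.py
```

```text
u 548.59 v -319.64 z 17.61 [ 3.1415e+00 -1.0000e-04  1.9017e+00] Fu 0.9 Fv -0.5 Fz -0.8 14.509209310082351 18.9
```

Call:
carry_out([
  {"tx":2.05,"ty":-5.96,"tz":0,"rx":0,"ry":0,"rz":0},
  {"tx":2.05,"ty":-5.96,"tz":0,"rx":0,"ry":0,"rz":0},
  {"tx":2.05,"ty":-5.96,"tz":0,"rx":0,"ry":0,"rz":0},
  {"tx":2.05,"ty":-5.96,"tz":0,"rx":0,"ry":0,"rz":0},
  {"tx":2.05,"ty":-5.96,"tz":0,"rx":0,"ry":0,"rz":0},
  {"tx":2.05,"ty":-5.96,"tz":0,"rx":0,"ry":0,"rz":0},
  {"tx":2.05,"ty":-5.96,"tz":0,"rx":0,"ry":0,"rz":0},
  {"tx":2.05,"ty":-5.96,"tz":0,"rx":0,"ry":0,"rz":0},
  {"tx":2.05,"ty":-5.96,"tz":0,"rx":0,"ry":0,"rz":0},
  {"tx":2.05,"ty":-5.96,"tz":0,"rx":0,"ry":0,"rz":0},
  {"tx":2.05,"ty":-5.96,"tz":0,"rx":0,"ry":0,"rz":0},
  {"tx":2.05,"ty":-5.96,"tz":0,"rx":0,"ry":0,"rz":0},
])

```text
time: 20.1
tool_pos: [647.2, -196.4, 17.7]
tcp_rot: [3.142, 0.0, 1.902]
contact_force: [-0.4, -0.8, -1.3]
grip_width: 14.4
finger_force: 30.0
```

Call:
carry_out([
  {"tx":-15.4,"ty":-5.3,"tz":0,"rx":0,"ry":0,"rz":0},
  {"tx":-15.4,"ty":-5.3,"tz":0,"rx":0,"ry":0,"rz":0},
  {"tx":-15.4,"ty":-5.3,"tz":0,"rx":0,"ry":0,"rz":0},
  {"tx":-15.4,"ty":-5.3,"tz":0,"rx":0,"ry":0,"rz":0},
  {"tx":-15.4,"ty":-5.3,"tz":-3,"rx":0,"ry":0,"rz":0},
  {"tx":-15.4,"ty":-5.3,"tz":-6,"rx":0,"ry":0,"rz":0},
  {"tx":-15.4,"ty":-5.3,"tz":-6,"rx":0,"ry":0,"rz":0},
  {"tx":-10,"ty":-3,"tz":-6,"rx":0,"ry":0,"rz":0},
  {"tx":0,"ty":0,"tz":-6,"rx":0,"ry":0,"rz":0},
  {"tx":0,"ty":0,"tz":0,"rx":0,"ry":0,"rz":0},
  {"tx":0,"ty":0,"tz":0,"rx":0,"ry":0,"rz":0},
])

```text
time: 21.2
tool_pos: [530.1, -235.9, -9.3]
tcp_rot: [3.141, 0.0, 1.902]
contact_force: [0.2, -0.3, -1.1]
grip_width: 14.7
finger_force: 30.0
```

Call:
carry_out([
  {"tx":0,"ty":0,"tz":-4,"rx":0,"ry":0,"rz":0},
  {"tx":0,"ty":0,"tz":-4,"rx":0,"ry":0,"rz":0},
  {"tx":0,"ty":0,"tz":-2,"rx":0,"ry":0,"rz":0},
  {"tx":0,"ty":0,"tz":-1,"rx":0,"ry":0,"rz":0},
  {"tx":0,"ty":0,"tz":0,"rx":0,"ry":0,"rz":0},
])

```text
time: 21.7
tool_pos: [529.3, -235.9, -20.4]
tcp_rot: [-3.142, -0.0, 1.902]
contact_force: [0.3, 0.6, -1.4]
grip_width: 14.5
finger_force: 30.0
```

Call:
carry_out([
  {"tx":0,"ty":0,"tz":0,"rx":0,"ry":0,"rz":0},
  {"tx":0,"ty":0,"tz":0,"rx":0,"ry":0,"rz":0},
  {"tx":0,"ty":0,"tz":0,"rx":0,"ry":0,"rz":0},
  {"tx":0,"ty":0,"tz":0,"rx":0,"ry":0,"rz":0},
  {"tx":0,"ty":0,"tz":0,"rx":0,"ry":0,"rz":0},
], gripper=0.5)

```text
time: 22.2
tool_pos: [529.3, -236.0, -20.2]
tcp_rot: [3.141, 0.0, 1.902]
contact_force: [0.6, -0.4, -0.4]
grip_width: 45.3
finger_force: 0.0
```

Call:
carry_out([
  {"tx":0,"ty":0,"tz":15,"rx":0,"ry":0,"rz":0},
  {"tx":0,"ty":0,"tz":20,"rx":0,"ry":0,"rz":0},
  {"tx":0,"ty":0,"tz":20,"rx":0,"ry":0,"rz":0},
  {"tx":0,"ty":0,"tz":25,"rx":0,"ry":0,"rz":0},
  {"tx":0,"ty":0,"tz":25,"rx":0,"ry":0,"rz":0},
])

```text
time: 22.7
tool_pos: [529.0, -235.8, 85.6]
tcp_rot: [-3.141, -0.0, 1.902]
contact_force: [0.5, -0.3, 0.2]
grip_width: 45.6
finger_force: 0.0
```

Run:
```python
from h import *
import pickle
o=bot.get_obs(); m=bot.camera_model('wrist'); a=bot.capture('wrist'); print(o['tool_pos'],o['grip_width'])
tip=[530.1-33.0,-235.9+96.4,7]; T=[530.1,-235.9,7]
print(proj('wrist',[tip,T],m)); g=a.astype(int)
for r in range(30,240,25): print(r,g[r,240:320:4].mean(1).astype(int))
```

```text
[ 529.04509727 -235.84579812   85.55793644] 45.57180814448904
[[277.2097131   58.74849121]
 [276.91641775 204.96474263]]
30 [ 82  84  82  83  80  78  79  76  75  75  74  80  82  82  80 103 104 104
 104 104]
55 [ 79  83 112 141 141 136 132 134  76  76  82 132 141 142 142 180 122 176
 179 103]
80 [ 83  83 109 131  64 122  87  59  72  90  93 106  83 127  78 165 104 181
 158 103]
105 [ 84  80 138 139 128 124 119 102 130 153 143 115 139 141 140 182 183 182
 123 104]
130 [139 142 148 145 123 121 125  97 132 152 139  87 142 130 130 184 183 184
 183 182]
155 [152 149 137 124 118 128 131  94 154 155 155 115 125 128 143 185 184 185
 184 184]
180 [146 143 136 124 127 130 131  94 158 158 155 115 115 140 136 187 187 186
 185 185]
205 [139 142 135 125 132 130 124  93 165 165 164 115 132 142 158 191 189 189
 189 188]
230 [137 137 136 129 122 120 122  93 174 175 175 116 140 141 166 195 195 194
 193 192]
```

Call:
carry_out([
  {"tx":3.8,"ty":24.2,"tz":0,"rx":0,"ry":0,"rz":0},
  {"tx":3.8,"ty":24.2,"tz":0,"rx":0,"ry":0,"rz":0},
  {"tx":3.8,"ty":24.2,"tz":0,"rx":0,"ry":0,"rz":0},
  {"tx":3.8,"ty":24.2,"tz":0,"rx":0,"ry":0,"rz":0},
  {"tx":3.8,"ty":24.2,"tz":0,"rx":0,"ry":0,"rz":0},
  {"tx":3.8,"ty":24.2,"tz":0,"rx":0,"ry":0,"rz":0},
  {"tx":3.8,"ty":24.2,"tz":0,"rx":0,"ry":0,"rz":0},
  {"tx":3.8,"ty":24.2,"tz":0,"rx":0,"ry":0,"rz":0},
  {"tx":3.8,"ty":24.2,"tz":0,"rx":0,"ry":0,"rz":0},
  {"tx":3.8,"ty":24.2,"tz":0,"rx":0,"ry":0,"rz":0},
  {"tx":3.8,"ty":24.2,"tz":0,"rx":0,"ry":0,"rz":0},
  {"tx":0,"ty":0,"tz":0,"rx":0,"ry":0,"rz":0},
])

```text
time: 23.95
tool_pos: [571.2, 32.9, 84.7]
tcp_rot: [3.141, -0.001, 1.905]
contact_force: [-0.3, -0.7, -0.3]
grip_width: 45.9
finger_force: 0.0
```

Run:
```python
from h import *
o=bot.get_obs(); m=bot.camera_model('wrist'); a=bot.capture('wrist'); print(o['tool_pos'],o['tcp_rot'])
y=np.array([-.3243,.946]); e=np.array([519.9+.32*0+ (549.5-549.6)*.946,0]); e=549.5*np.array([.946,.3243])-189.8*y
ks=[30,34,38,42,46,48,50,52,54,56,58,62]
P=proj('wrist',[np.r_[e+k*y,46] for k in ks],m); g=a.astype(int).mean(2)
for k,p in zip(ks,P):
    c,r=p.round().astype(int); print(k,p.round(1),g[r,c-24:c+26:3].astype(int) if 0<=r<420 else '')
```

```text
[571.21511223  32.89239571  84.69175635] [ 3.14097999e+00 -5.45282681e-04  1.90471710e+00]
30 [273.2 229.4] [221 221 221 222 119 102 125 154 189 195 169 133 119 118 119 119 119]
34 [273.2 223.5] [221 221 221 197 119 103 124 156 187 194 170 138 119 119 119 120 119]
38 [273.2 217.5] [158 166 168 164  97  88 123 155 185 191 171 140  95  96  98  97  98]
42 [273.2 211.4] [164 158 157 166 113  88 122 154 183 190 172 142  99  96 169 170 171]
46 [273.2 205.3] [169 163 159 161 161 136 121 151 182 188 172 145 100 172 170 171 172]
48 [273.2 202.2] [170 166 160 158 155 135 121 148 174 175 171 146 174 174 170 171 173]
50 [273.2 199.1] [170 168 162 160 157 140  72  72  71  72  74  85 174 176 172 172 172]
52 [273.2 196. ] [168 170 165 161 160 158 123  93  91  93  99  99 171 176 175 172 173]
54 [273.2 192.9] [166 171 168 163 162 156 151  98  98  99 100 100 170 175 176 172 173]
56 [273.2 189.8] [165 170 169 164 164 160  88  95  98  97  99 135 171 173 176 174 174]
58 [273.3 186.6] [165 169 172 166 163 162 108  88  93  98  99 100 174 170 175 176 173]
62 [273.3 180.2] [164 165 171 171 166 165 164  90  89  92  94 154 175 173 172 176 176]
```

Call:
carry_out([
  {"tx":-0.8,"ty":-2.4,"tz":-15,"rx":0,"ry":0,"rz":-0.003},
  {"tx":0,"ty":0,"tz":-15,"rx":0,"ry":0,"rz":0},
  {"tx":0,"ty":0,"tz":-15,"rx":0,"ry":0,"rz":0},
  {"tx":0,"ty":0,"tz":-15,"rx":0,"ry":0,"rz":0},
  {"tx":0,"ty":0,"tz":-10,"rx":0,"ry":0,"rz":0},
  {"tx":0,"ty":0,"tz":-6,"rx":0,"ry":0,"rz":0},
  {"tx":0,"ty":0,"tz":0,"rx":0,"ry":0,"rz":0},
])

```text
time: 24.7
tool_pos: [569.9, 27.4, 8.1]
tcp_rot: [-3.141, -0.0, 1.898]
contact_force: [0.5, -0.5, 0.5]
grip_width: 46.1
finger_force: 0.0
```

```bash
python3 st.py
```

```text
u 547.98 v -158.87 z 8.13 [-3.1405e+00 -4.0000e-04  1.8983e+00] Fu 0.3 Fv -0.6 Fz 0.5 46.07152188205726 24.7
```

Call:
carry_out([
  {"tx":1.2,"ty":0.4,"tz":0,"rx":0,"ry":0,"rz":0.002},
  {"tx":0,"ty":0,"tz":0,"rx":0,"ry":0,"rz":0},
])

```text
time: 24.9
tool_pos: [572.2, 28.2, 9.5]
tcp_rot: [3.14, 0.001, 1.901]
contact_force: [-0.2, -0.3, 1.0]
grip_width: 45.9
finger_force: 0.0
```

Call:
carry_out([
  {"tx":0,"ty":0,"tz":0,"rx":0,"ry":0,"rz":0},
  {"tx":0,"ty":0,"tz":0,"rx":0,"ry":0,"rz":0},
  {"tx":0,"ty":0,"tz":0,"rx":0,"ry":0,"rz":0},
  {"tx":0,"ty":0,"tz":0,"rx":0,"ry":0,"rz":0},
  {"tx":0,"ty":0,"tz":0,"rx":0,"ry":0,"rz":0},
  {"tx":0,"ty":0,"tz":0,"rx":0,"ry":0,"rz":0},
], gripper=1)

```text
time: 25.5
tool_pos: [571.5, 28.3, 8.8]
tcp_rot: [3.141, 0.0, 1.901]
contact_force: [0.2, 0.9, 0.0]
grip_width: 11.2
finger_force: 30.0
```

Call:
carry_out([
  {"tx":-0.65,"ty":1.89,"tz":0,"rx":0,"ry":0,"rz":0},
  {"tx":-0.65,"ty":1.89,"tz":0,"rx":0,"ry":0,"rz":0},
  {"tx":-0.65,"ty":1.89,"tz":0,"rx":0,"ry":0,"rz":0},
  {"tx":-0.65,"ty":1.89,"tz":0,"rx":0,"ry":0,"rz":0},
  {"tx":0,"ty":0,"tz":0,"rx":0,"ry":0,"rz":0},
])

```text
time: 26.0
tool_pos: [569.5, 34.7, 8.9]
tcp_rot: [3.141, 0.002, 1.901]
contact_force: [1.5, -3.9, -1.2]
grip_width: 10.7
finger_force: 30.0
```

```bash
python3 st.py
```

```text
u 549.96 v -151.86 z 8.88 [3.1408e+00 1.8000e-03 1.9006e+00] Fu 0.2 Fv -4.2 Fz -1.2 10.662726540729755 26.0
```

Call:
carry_out([
  {"tx":-0.97,"ty":2.84,"tz":0,"rx":0,"ry":0,"rz":0},
  {"tx":-0.97,"ty":2.84,"tz":0,"rx":0,"ry":0,"rz":0},
  {"tx":-0.97,"ty":2.84,"tz":0,"rx":0,"ry":0,"rz":0},
  {"tx":-0.97,"ty":2.84,"tz":0,"rx":0,"ry":0,"rz":0},
  {"tx":-0.97,"ty":2.84,"tz":0,"rx":0,"ry":0,"rz":0},
  {"tx":-0.97,"ty":2.84,"tz":0,"rx":0,"ry":0,"rz":0},
  {"tx":-0.97,"ty":2.84,"tz":0,"rx":0,"ry":0,"rz":0},
  {"tx":-0.97,"ty":2.84,"tz":0,"rx":0,"ry":0,"rz":0},
  {"tx":-0.97,"ty":2.84,"tz":0,"rx":0,"ry":0,"rz":0},
  {"tx":-0.97,"ty":2.84,"tz":0,"rx":0,"ry":0,"rz":0},
  {"tx":-0.97,"ty":2.84,"tz":0,"rx":0,"ry":0,"rz":0},
  {"tx":0,"ty":0,"tz":0,"rx":0,"ry":0,"rz":0},
])

```text
time: 27.2
tool_pos: [558.0, 67.4, 8.7]
tcp_rot: [-3.142, -0.0, 1.901]
contact_force: [0.1, -0.9, -0.6]
grip_width: 11.2
finger_force: 30.0
```

```bash
python3 st.py
python3 - <<'E'
from h import *
o=bot.get_obs(); m=bot.camera_model('wrist'); a=bot.capture('wrist'); T=o['tool_pos']; y=np.array([-.3243,.946])
ks=range(-10,36,4)
P=proj('wrist',[np.r_[T[:2]+k*y,46] for k in ks],m); g=a.astype(int).mean(2)
for k,p in zip(ks,P):
    c,r=p.round().astype(int); print(k,p.round(1),g[r,c-36:c+39:6].astype(int) if 0<=r<420 else '')
E
```

```text
u 549.77 v -117.18 z 8.74 [-3.1416e+00 -1.0000e-04  1.9012e+00] Fu -0.2 Fv -0.9 Fz -0.6 11.186987035549825 27.2
-10 [275.4 294.9] [34 83 69 69 69 70 70 70 54 53 54 54 70]
-6 [275.4 286.8] [35 85 58 58 58 59 50 52 51 51 51 50 57]
-2 [275.4 278.5] [33 84 50 42 46 59 65 61 55 41 49 51 45]
2 [275.4 270.2] [ 30  80  89  25  69 167 210 187 138  24  88  59  28]
6 [275.4 261.7] [ 30  26  89  47  70 143  95  96 140  26  89  78  28]
10 [275.4 253.1] [30 33 88 82 80 90 95 95 87 26 89 89 30]
14 [275.4 244.3] [190 132  89  89  81 165 151 187  86  73  90  99 196]
18 [275.4 235.4] [190 188 181 188  81  81  80  79  86 187 188 189 184]
22 [275.4 226.5] [190 191 186 178 188 116 114 117 141 190 189 189 186]
26 [275.4 217.3] [189 192 189 149 102 114 114 115 116 110 112 191 192]
30 [275.4 208.1] [192 112 114 111 106 104 115 115 118 114 113 112 113]
34 [275.4 198.7] [116 111 114 112 110 106 107 113 116 117 111 113 114]
```

Run:
```python
from h import *
np.set_printoptions(precision=0,suppress=True)
A=plane('scene',[(500,255),(529,236),(584,258),(557,283)],20); print(A,A.mean(0))
B=plane('side',[(351,243),(415,238),(420,263),(358,270)],20); print(B,B.mean(0))
```

```text
[[408. 236.]
 [403. 348.]
 [542. 347.]
 [554. 225.]] [477. 289.]
[[397. 350.]
 [547. 361.]
 [539. 214.]
 [406. 195.]] [472. 280.]
```

Call:
carry_out([
  {"tx":-1,"ty":3,"tz":10,"rx":0,"ry":0,"rz":0},
  {"tx":-2,"ty":6,"tz":15,"rx":0,"ry":0,"rz":0},
  {"tx":-4,"ty":12,"tz":15,"rx":0,"ry":0,"rz":0},
  {"tx":-6,"ty":18,"tz":5,"rx":0,"ry":0,"rz":0},
  {"tx":-8,"ty":20,"tz":0,"rx":0,"ry":0,"rz":0},
  {"tx":-8,"ty":20,"tz":0,"rx":0,"ry":0,"rz":0},
  {"tx":-8,"ty":20,"tz":0,"rx":0,"ry":0,"rz":0},
  {"tx":-8,"ty":20,"tz":0,"rx":0,"ry":0,"rz":0},
  {"tx":0,"ty":0,"tz":0,"rx":0,"ry":0,"rz":0},
])

```text
time: 28.15
tool_pos: [512.3, 188.1, 54.5]
tcp_rot: [3.141, -0.0, 1.903]
contact_force: [0.2, 0.2, -0.8]
grip_width: 10.8
finger_force: 30.0
```

Run:
```python
from h import *
m=bot.camera_model('wrist'); a=bot.capture('wrist').astype(np.uint8); g=a.astype(int)
print(proj('wrist',[[475,289,26]],m))
w=((g.max(2)-g.min(2)<22)&(g.mean(2)>90)).astype(np.uint8); w[240:]=0
w=cv2.morphologyEx(w,cv2.MORPH_CLOSE,np.ones((7,7)))
n,l,st,ce=cv2.connectedComponentsWithStats(w)
for i in range(1,n):
    if st[i,4]>1500:
        c=cv2.findContours((l==i).astype(np.uint8),0,2)[0][0]; r=cv2.minAreaRect(c); b=cv2.boxPoints(r)
        print(st[i],b.round().tolist()); 
        for z in (13,26): print(z,plane('wrist',b,z,1,m).round().tolist(),plane('wrist',b,z,1,m).mean(0))
```

```text
[[271.06851172  35.46740627]]
[   0    0   66  175 8372] [[-0.0, 0.0], [65.0, 0.0], [65.0, 174.0], [0.0, 174.0]]
13 [[320.0, 261.0], [357.0, 272.0], [377.0, 173.0], [336.0, 159.0]] [347.25247251 216.46057118]
26 [[329.0, 261.0], [365.0, 271.0], [383.0, 178.0], [345.0, 165.0]] [355.49000701 218.71695388]
[  128     0   283   151 30787] [[118.0, 92.0], [154.0, -60.0], [410.0, 0.0], [375.0, 152.0]]
13 [[398.0, 233.0], [398.0, 318.0], [542.0, 335.0], [556.0, 249.0]] [473.36728066 283.56384831]
26 [[404.0, 234.0], [403.0, 314.0], [539.0, 330.0], [552.0, 249.0]] [474.28960068 281.9279453 ]
[ 477  141   83   76 3796] [[465.0, 186.0], [480.0, 139.0], [574.0, 169.0], [559.0, 216.0]]
13 [[619.0, 248.0], [614.0, 278.0], [682.0, 283.0], [689.0, 251.0]] [651.11058023 265.1114075 ]
26 [[611.0, 249.0], [607.0, 277.0], [671.0, 281.0], [677.0, 252.0]] [641.7230058  264.54582736]
```

Call:
carry_out([
  {"tx":-8.4,"ty":23.6,"tz":0,"rx":0,"ry":0,"rz":0},
  {"tx":-8.4,"ty":23.6,"tz":0,"rx":0,"ry":0,"rz":0},
  {"tx":-8.4,"ty":23.6,"tz":0,"rx":0,"ry":0,"rz":0},
  {"tx":-8.4,"ty":23.6,"tz":0,"rx":0,"ry":0,"rz":0},
  {"tx":-8.4,"ty":23.6,"tz":0,"rx":0,"ry":0,"rz":0},
  {"tx":0,"ty":0,"tz":-15,"rx":0,"ry":0,"rz":0},
  {"tx":0,"ty":0,"tz":-10,"rx":0,"ry":0,"rz":0},
  {"tx":0,"ty":0,"tz":0,"rx":0,"ry":0,"rz":0},
])

```text
time: 29.0
tool_pos: [470.7, 302.8, 27.4]
tcp_rot: [-3.139, 0.001, 1.9]
contact_force: [-0.1, -0.1, -1.0]
grip_width: 11.1
finger_force: 30.0
```

Run:
```python
from h import *
o=bot.get_obs(); print(o['tool_pos'])
m=bot.camera_model('wrist'); g=bot.capture('wrist').astype(int)
P=proj('wrist',[[476,y,26] for y in range(325,361,3)],m)
print([(y,p.round().astype(int).tolist(),g[int(round(p[1])),int(round(p[0]))].tolist()) for y,p in zip(range(325,361,3),P)])
P=proj('wrist',[[x,330,26] for x in range(393,415,3)]+[[x,330,26] for x in range(535,556,3)],m)
print([(p.round().astype(int).tolist(),g[int(round(p[1])),int(round(p[0]))].tolist()) for p in P if 0<p[0]<559 and 0<p[1]<419])
```

```text
[470.69128451 302.78930664  27.43360401]
[(325, [299, 208], [238, 237, 235]), (328, [301, 202], [236, 236, 234]), (331, [303, 197], [236, 235, 233]), (334, [305, 192], [235, 235, 233]), (337, [307, 186], [129, 129, 127]), (340, [309, 181], [130, 129, 127]), (343, [311, 175], [110, 109, 108]), (346, [313, 170], [106, 105, 104]), (349, [315, 164], [106, 105, 104]), (352, [317, 159], [110, 109, 107]), (355, [319, 153], [121, 103, 75]), (358, [321, 148], [128, 109, 79])]
[([147, 147], [200, 169, 122]), ([153, 149], [195, 165, 118]), ([159, 151], [206, 203, 199]), ([164, 153], [118, 118, 115]), ([170, 155], [109, 109, 107]), ([176, 157], [226, 225, 223]), ([181, 159], [228, 227, 225]), ([187, 160], [228, 227, 225]), ([405, 233], [83, 82, 81]), ([410, 235], [234, 233, 231]), ([416, 237], [215, 184, 130]), ([421, 238], [217, 186, 132]), ([425, 240], [218, 186, 133]), ([430, 242], [214, 180, 129]), ([435, 243], [227, 200, 143])]
```

Call:
carry_out([
  {"tx":-2,"ty":4,"tz":-10,"rx":0,"ry":0,"rz":0},
  {"tx":0,"ty":0,"tz":-10,"rx":0,"ry":0,"rz":0},
  {"tx":0,"ty":0,"tz":-10,"rx":0,"ry":0,"rz":0},
  {"tx":0,"ty":0,"tz":-8,"rx":0,"ry":0,"rz":0},
  {"tx":0,"ty":0,"tz":-2,"rx":0,"ry":0,"rz":0},
  {"tx":0,"ty":0,"tz":0,"rx":0,"ry":0,"rz":0},
])

```text
time: 29.65
tool_pos: [469.0, 307.9, -11.8]
tcp_rot: [-3.141, 0.0, 1.901]
contact_force: [-0.8, 0.9, -0.2]
grip_width: 10.8
finger_force: 30.0
```

Call:
carry_out([
  {"tx":0,"ty":0,"tz":0,"rx":0,"ry":0,"rz":0},
  {"tx":0,"ty":0,"tz":0,"rx":0,"ry":0,"rz":0},
  {"tx":0,"ty":0,"tz":0,"rx":0,"ry":0,"rz":0},
  {"tx":0,"ty":0,"tz":0,"rx":0,"ry":0,"rz":0},
], gripper=0.7)

```text
time: 30.05
tool_pos: [469.4, 308.2, -10.9]
tcp_rot: [3.141, -0.0, 1.901]
contact_force: [-1.0, -0.2, 0.0]
grip_width: 27.2
finger_force: 0.0
```

Call:
carry_out([
  {"tx":0,"ty":0,"tz":15,"rx":0,"ry":0,"rz":0},
  {"tx":0,"ty":0,"tz":25,"rx":0,"ry":0,"rz":0},
  {"tx":0,"ty":0,"tz":30,"rx":0,"ry":0,"rz":0},
  {"tx":0,"ty":-20,"tz":30,"rx":0,"ry":0,"rz":0},
  {"tx":10,"ty":-25,"tz":20,"rx":0,"ry":0,"rz":0},
  {"tx":10,"ty":-25,"tz":0,"rx":0,"ry":0,"rz":0},
  {"tx":0,"ty":-20,"tz":0,"rx":0,"ry":0,"rz":0},
  {"tx":0,"ty":0,"tz":0,"rx":0,"ry":0,"rz":0},
  {"tx":0,"ty":0,"tz":0,"rx":0,"ry":0,"rz":0},
])

```text
time: 30.95
tool_pos: [489.2, 218.1, 108.9]
tcp_rot: [3.141, -0.0, 1.9]
contact_force: [-0.3, 0.4, -0.2]
grip_width: 27.9
finger_force: 0.0
```

Run:
```python
from h import *
o=bot.get_obs(); print(o['tool_pos'],o['time'])
m=bot.camera_model('wrist'); g=bot.capture('wrist').astype(int).mean(2)
P=proj('wrist',[[474.5,290,9]],m); print(P); c,r=P[0].round().astype(int)
for k in range(-50,51,8):
    if 0<=r+k<420: print(r+k,g[r+k,c-56:c+57:5].astype(int))
```

```text
[489.24910766 218.12516456 108.91151717] 30.95
[[287.97275217 102.88462779]]
53 [123 124 122 123 125 123 123 123 123 103  87 146 182 147 126 125 126 125
 124 121 120 120 120]
61 [123 125 127 128 126 125 125 125 101 102  78  83 124 100 125 125 126 126
 125 125 127 125 125]
69 [124 122 120 122 123 124 182 209 194 195 128  84 110  99 125 125 125 124
 124 126 124 124 213]
77 [125 125 124 123 124 124 212 212 186 185 127 151 182 140 125 126 128 126
 124 126 126 125 214]
85 [213 207 124 122 123 124 209 214 191 189 129 152 183 138 123 121 122 122
 213 213 213 213 216]
93 [211 214 126 125 123 121 187 215 194 191 130 154 182 133 124 123 123 123
 212 212 211 210 209]
101 [213 211 211 172 124 123 213 213 194 196 134 155 183 110 124 124 211 212
 213 215 215 212 211]
109 [214 214 215 219 217 216 216 213 188 188 132 157 182 126 214 216 216 216
 212 213 213 215 190]
117 [215 217 215 216 217 217 216 215 191 193 137 159 181 122 211 211 210 213
 214 213 213 214 195]
125 [215 215 215 215 216 216 213 215 196 195 137 160 180 120 213 211 215 216
 214 212 210 209 185]
133 [216 214 216 217 217 216 216 215 192 192 136 160 180 123 215 216 216 218
 217 214 212 189 188]
141 [121 122 122 121 121 123 198 210 169 197 138 161 178 125 211 211 213 214
 215 213 213 192 193]
149 [125 125 124 122 121 121 121 121 115  99 112 120 122 218 171 214 217 217
 216 214 204 186 188]
```

```bash
python3 -c "
from plant import bot
print(bot.close_job())"
```

```text
the job is handed in; nothing more can be done
None
```

The hinge pin is pushed out and lying in the left-hand tin, the punch is flat on the table clear of the hinge, and the job was handed in at about 31 s; the hand-in returned no verdict.

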